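# Pry open the pack case, load the battery packs flush, and shut it

## Task

Lever up the lid of the grey pack case with the red-handled pry tool (its blade fits the notch in the front wall), swing the lid right open, and stand every battery pack from the grey mat upright in the channel of the case, in one row pushed up tight against the yellow contact block, each flush against the next with no gaps. Then shut the lid fully and leave the pry tool lying on its black mat; do not shove or knock over the bottle, the jar, the tape roll or the wooden bar that stand about.

Things in the scene. Friction and masses are not known exactly. Their poses are not given: they have to be found in the camera images.
- case: grey case fixed to the bench, 160 (x) x 254 (y) x 72 mm high without lid; walls 5, floor 6 mm thick. Origin: centre of its underside; x from the notched front wall to the hinge, y towards the yellow contact block, z up. White ribs 10 mm high, 8 thick on the floor make a channel along y, 58 mm wide, centred at x = -10 mm: packs stand in it, their 54 mm side across it
- lid (a joint): angle of the lid (rad): 0 shut, 1.65 right open at its stop. A flat blue plate 160 x 254 x 6 mm, 0.25 kg, lying on top of the walls, edges flush with them, hinged along the rear (+x) top edge; no handle or latch. Stiff hinge (0.35 N m friction): it stays where left, takes 3 to 4 N at the front edge to raise, 1 to 2 N to push down
- lid_hinge (a point): middle of the lid's hinge line, at case x = +80 mm, z = 72 mm: the underside of the lid passes through it. Turns with the lid
- lid_edge (a point): middle of the lid's front edge, on its underside, 160 mm from the hinge line; it has a yellow mark above
- notch (a point): centre of the notch, on the outside of the front wall just under the lid: 46 mm wide (case y), 9 mm high (z = 63 to 72 mm), right through the wall. The blade enters it level, along case +x
- stop (a point): foot of the yellow contact block's face, in the middle of the channel, on the case's floor (case x = -10, y = +104, z = 6 mm). The block, 58 x 18 x 45 mm high, fills the channel's +y end; the channel is free for 226 mm from this face to the other end wall
- pry: pry tool: red handle 100 x 24 x 28 mm high and a flat steel blade 18 mm wide, 3 mm thick, reaching out of the handle's +x end, in line, at half the handle's height (14 mm); 175 mm in all, 90 g. Origin: centre of the handle's underside; x points to the blade's tip, z up as it lies. It starts lying on its black mat
- pry_tip (a point): tip of the blade, 125 mm from the tool's origin along its x, 14 mm above the underside
- pry_mid (a point): middle of the tool's length, at the level of the handle's underside, 37.5 mm from the origin along x
- toolmat: black rubber mat for the pry tool, 220 (x) x 110 (y) x 3 mm, fixed. Origin: centre of its underside
- packmat: grey felt mat on which the packs start, 280 x 280 x 4 mm, fixed. Origin: centre of its underside
- pack1: cordless-tool battery pack, white with a grey band and a dark contact plate on top: a block 54 (its x) x 44 (its y) x 60 mm high, 0.2 to 0.4 kg. Origin: centre of its underside; z up. Half a turn about z makes no difference. It starts standing on the pack mat, or is absent
- pack2: cordless-tool battery pack, white with a grey band and a dark contact plate on top: a block 54 (its x) x 44 (its y) x 60 mm high, 0.2 to 0.4 kg. Origin: centre of its underside; z up. Half a turn about z makes no difference. It starts standing on the pack mat, or is absent
- pack3: cordless-tool battery pack, white with a grey band and a dark contact plate on top: a block 54 (its x) x 44 (its y) x 60 mm high, 0.2 to 0.4 kg. Origin: centre of its underside; z up. Half a turn about z makes no difference. It starts standing on the pack mat, or is absent
- pack4: cordless-tool battery pack, white with a grey band and a dark contact plate on top: a block 54 (its x) x 44 (its y) x 60 mm high, 0.2 to 0.4 kg. Origin: centre of its underside; z up. Half a turn about z makes no difference. It starts standing on the pack mat, or is absent
- polish: bystander: black bottle with a green cap, 66 mm across, 190 high; origin under its centre
- resin: bystander: amber jar, 56 mm across, 100 high; origin under its centre
- tape: bystander: orange roll of tape, 90 mm across, 24 high; origin under its centre
- stick: bystander: dark wooden bar, 30 (x) x 160 (y) x 16 high; origin under its centre
There are look-alikes about, which are no part of the job. Leave any green or orange look-alike of the pack3 alone.

How it is judged:
On the way, in this order (a step that is already met when the one before it is completed fails the run):
1. the lid is levered up by the pry tool, the fingers not touching the case or lid (value of joint lid above 0.2 rad and contact force between pry and case above 0.2 N and contact force between the fingers and case below 0.2 N), for 0.2 s.
2. with the lid open (over 1.2 rad), every pack stands in the channel in a tight row from the contact block (value of joint lid above 1.2 rad and (y of pack1 in the frame of case between 0.0785 and 0.094 m or y of pack1 in the frame of case between 0.033 and 0.05 m or y of pack1 in the frame of case between -0.0125 and 0.006 m or y of pack1 in the frame of case between -0.058 and -0.038 m) and x of pack1 in the frame of case between -0.017 and -0.003 m and z of each of pack1, pack2, pack3, pack4 in the frame of case below 0.01 m and angle between each of pack1, pack2, pack3, pack4's own z axis and vertical below 0.1 rad and angle between the y axis of each of pack1, pack2, pack3, pack4 and the y axis of case, either way round below 0.12 rad and (y of pack2 in the frame of case between 0.0785 and 0.094 m or y of pack2 in the frame of case between 0.033 and 0.05 m or y of pack2 in the frame of case between -0.0125 and 0.006 m or y of pack2 in the frame of case between -0.058 and -0.038 m) and x of pack2 in the frame of case between -0.017 and -0.003 m and (y of pack3 in the frame of case between 0.0785 and 0.094 m or y of pack3 in the frame of case between 0.033 and 0.05 m or y of pack3 in the frame of case between -0.0125 and 0.006 m or y of pack3 in the frame of case between -0.058 and -0.038 m) and x of pack3 in the frame of case between -0.017 and -0.003 m and (y of pack4 in the frame of case between 0.0785 and 0.094 m or y of pack4 in the frame of case between 0.033 and 0.05 m or y of pack4 in the frame of case between -0.0125 and 0.006 m or y of pack4 in the frame of case between -0.058 and -0.038 m) and x of pack4 in the frame of case between -0.017 and -0.003 m and (y of pack1 in the frame of case between 0.0785 and 0.094 m or y of pack2 in the frame of case between 0.0785 and 0.094 m or y of pack3 in the frame of case between 0.0785 and 0.094 m or y of pack4 in the frame of case between 0.0785 and 0.094 m) and (y of pack1 in the frame of case between 0.033 and 0.05 m or y of pack2 in the frame of case between 0.033 and 0.05 m or y of pack3 in the frame of case between 0.033 and 0.05 m or y of pack4 in the frame of case between 0.033 and 0.05 m) and ((y of pack1 in the frame of case between -0.0125 and 0.006 m or y of pack2 in the frame of case between -0.0125 and 0.006 m or y of pack3 in the frame of case between -0.0125 and 0.006 m or y of pack4 in the frame of case between -0.0125 and 0.006 m) or y of each of pack1, pack2, pack3, pack4 in the frame of case above -0.0125 m)), for 0.2 s.
At the end, for the whole second after the job is handed in: Lid under 0.04 rad. Every pack upright in the channel, square within 0.12 rad, foot on the floor, in one row from the block: gaps from the block to the k-th pack total under 2 mm + 1.5 mm x k. Tool on its mat, its middle within 60 mm (x) and 45 mm (y) of the mat's centre. All at rest (value of joint lid below 0.04 rad and (y of pack1 in the frame of case between 0.0785 and 0.094 m or y of pack1 in the frame of case between 0.033 and 0.05 m or y of pack1 in the frame of case between -0.0125 and 0.006 m or y of pack1 in the frame of case between -0.058 and -0.038 m) and x of pack1 in the frame of case between -0.017 and -0.003 m and z of each of pack1, pack2, pack3, pack4 in the frame of case below 0.01 m and angle between each of pack1, pack2, pack3, pack4's own z axis and vertical below 0.1 rad and angle between the y axis of each of pack1, pack2, pack3, pack4 and the y axis of case, either way round below 0.12 rad and (y of pack2 in the frame of case between 0.0785 and 0.094 m or y of pack2 in the frame of case between 0.033 and 0.05 m or y of pack2 in the frame of case between -0.0125 and 0.006 m or y of pack2 in the frame of case between -0.058 and -0.038 m) and x of pack2 in the frame of case between -0.017 and -0.003 m and (y of pack3 in the frame of case between 0.0785 and 0.094 m or y of pack3 in the frame of case between 0.033 and 0.05 m or y of pack3 in the frame of case between -0.0125 and 0.006 m or y of pack3 in the frame of case between -0.058 and -0.038 m) and x of pack3 in the frame of case between -0.017 and -0.003 m and (y of pack4 in the frame of case between 0.0785 and 0.094 m or y of pack4 in the frame of case between 0.033 and 0.05 m or y of pack4 in the frame of case between -0.0125 and 0.006 m or y of pack4 in the frame of case between -0.058 and -0.038 m) and x of pack4 in the frame of case between -0.017 and -0.003 m and (y of pack1 in the frame of case between 0.0785 and 0.094 m or y of pack2 in the frame of case between 0.0785 and 0.094 m or y of pack3 in the frame of case between 0.0785 and 0.094 m or y of pack4 in the frame of case between 0.0785 and 0.094 m) and (y of pack1 in the frame of case between 0.033 and 0.05 m or y of pack2 in the frame of case between 0.033 and 0.05 m or y of pack3 in the frame of case between 0.033 and 0.05 m or y of pack4 in the frame of case between 0.033 and 0.05 m) and ((y of pack1 in the frame of case between -0.0125 and 0.006 m or y of pack2 in the frame of case between -0.0125 and 0.006 m or y of pack3 in the frame of case between -0.0125 and 0.006 m or y of pack4 in the frame of case between -0.0125 and 0.006 m) or y of each of pack1, pack2, pack3, pack4 in the frame of case above -0.0125 m) and linear speed of each of pack1, pack2, pack3, pack4, pry below 0.02 m/s and x of pry_mid in the frame of toolmat between -0.06 and 0.06 m and y of pry_mid in the frame of toolmat between -0.045 and 0.045 m and height (world z) of pry_mid below 0.02 m); the robot touches nothing.
It fails at once if a bystander is knocked over or shoved more than 6 cm (distance of any of polish, resin, tape, stick from where it was at the start of the episode above 0.06 m or angle between any of polish, resin, tape, stick's own z axis and vertical above 0.6 rad).
Of pack1, pack2, pack3, pack4 only 2 to 4 are there at a start; the rules pass over those that are not, and their reading is None.
At some moment in a run one of pack1, pack2, pack3, pack4 may be knocked a few centimetres aside while the robot is not near it.
It also fails if it takes over 210 s, if anything falls off the work surface, if the arm or the gripper's body presses on something with over 40 N, if the wrist force passes 120 N, or if a joint passes its speed limit or range.

## Robot

A 6-joint arm with a two-finger parallel gripper is mounted at the origin on the work surface. World frame = base frame: x ahead of the robot, y to its left, z up, the work surface at z = 0. Lengths are in m, angles in rad, forces in N, time in s.
With the tool pointing down it reaches from about 0.35 to 0.925 m from the base axis. Payload 6.4 kg.
Tool frame: the origin (TCP) lies at the centre of the arm's flange, where the gripper is bolted on; the fingertips stand 173 mm ahead of it and the grasp point (between the pads) lies 155 mm ahead of it; z points along the fingers, y is the direction in which the jaws open and shut (so a half turn about z gives the same grasp; the last joint's range is limited). The gripper opens to 85 mm and grips with 20 to 120 N. Pads are 22 mm wide; open, the fingers measure 114 mm over their backs; the gripper's body (76 mm by 85 mm) begins 54 mm behind the grasp point. The pads swing forward as they close: fully open they stand 13 mm farther back than shut.
Start: joints at [-0.174, 0.245, 1.558, -0, 1.339, -0.174], TCP at [0.65, 0, 0.405] pointing down, gripper open.
Joint ranges: [-3.13, 3.13], [-1.02, 2.26], [0.13, 2.54], [-0.95, 4.09], [0.21, 2.88], [-2.74, 2.74]. Speed limits (rad/s): [2.57, 2.57, 3.14, 3.14, 3.14, 3.14].

## Interface

Orientations are given as a rotation vector (axis times angle).
In Python, from station import bot, cams, order gives the robot as it stands.
- The arm moves only by the tool arm_command, never from a script. Its argument "targets" is one flat list of numbers, 4 for each row, row after row: the shift along the world's x, y, z in mm, then the turn about the world's z in degrees. A call has 1 to 12 rows; each row is the pose to reach, as a shift and turn from the pose commanded when the call began; what a row does not reach only later rows make up. A row lasts 1/8 s, in which the tool goes at most 62.5 mm and 10.7 degrees, less where a joint would pass 70% of its speed; a pose out of reach is approached as far as the arm can. A call with a gripper value outside its range is refused whole. "claw" is the closure, from -1 (fully open) to 1 (shut), set as the call begins (left out, the last holds). The fingers move at their own pace and stop on an object; "newtons" is the grip in N (left out, the last holds). Time passes only in rows, so rows that repeat a pose let the fingers close. It gives the time, the measured TCP pose, the force and the opening at its end, in the units of the state.
- bot.get_state(): the state, without advancing time (a new reading comes with each control period).
- cams.get_image(name): name is "scene" or "side" or "wrist"; returns the picture (420x560x3 uint8, blue, green, red); there is no depth.
- cams.get_calibration(name): a dict with "fx", "fy", "cx", "cy" (pixels), "dist_coeffs" ([k1, k2, p1, p2, k3] as OpenCV has them; the pictures are not rectified), "eye" and "attitude" of the camera in the world. Camera axes: x right, y down, z forward; pixel columns grow to the right and rows downward; lengths in m; the calibration is good to about 2 mm. A picture is of the moment at which its call begins: read the wrist's pose just before it. get_calibration takes no time and is no camera call; for the wrist camera it gives the pose at the moment of the call.
- order.finish_job(): hands the job in, once; it reports no verdict.
The state is a dict: "time": time; "qpos": joint angles; "joint_vel": joint speeds; "joint_efforts": joint torques, N m; "tool_pos": TCP position; "tool_rot": TCP orientation; "ft_force": force on the tool from outside, world axes, zero at the start; "moment": the same for the moment, N m; "opening": finger opening in m.
Only numpy, scipy, OpenCV 4.12 (cv2) and the standard library are available. Lean on these libraries where they do the work, as an engineer would, in place of code of your own. Each camera call takes 0.05 s, during which the arm holds its last target.

## Working session

There is one attempt and no reset: what is moved stays moved. The work goes in short steps, Python scripts to look and compute and a tool call to move; the robot and the scene stay as the last step left them, time stands still between calls to the robot, and variables do not carry over. Pictures are saved under pics/ and viewed, and the job is handed in when it is done.

Besides the shell and the picture viewer there is one more tool, called as name(argument=value, ...) on one line, values as JSON. arm_command: Moves the arm, as the interface text tells. Its arguments: {"type":"object","properties":{"targets":{"type":"array"},"claw":{"type":"number"},"newtons":{"type":"number"}},"required":["targets"]}

```bash
ls; mkdir -p pics; python3 - <<'E'
from station import bot,cams,order
import cv2
s=bot.get_state();print(s)
for n in ("scene","side","wrist"):
    print(n,cams.get_calibration(n)); cv2.imwrite(f"pics/{n}0.png",cams.get_image(n))
E
```

```text
pics
{'time': 0.0, 'qpos': array([-1.74083019e-01,  2.45834407e-01,  1.55903413e+00,  2.66048046e-05,
        1.33871509e+00, -1.74110404e-01]), 'joint_vel': array([-1.72156373e-05,  9.25123703e-05,  1.02677009e-03, -7.67163949e-06,
        4.26460200e-04, -1.15879051e-03]), 'joint_efforts': array([ 6.17919522e-04, -4.29512215e+01, -3.26122355e+01, -1.30276699e-04,
        5.42047856e-03, -1.36905024e-05]), 'tool_pos': array([6.49769476e-01, 5.96133471e-05, 4.03556168e-01]), 'tool_rot': array([-2.22025416e+00, -2.22030132e+00,  1.76071397e-03]), 'ft_force': array([ 0.56588355, -0.97427058, -0.35654441]), 'moment': array([0.04330503, 0.00557045, 0.02507659]), 'opening': 0.08576040404449524}
scene {'fx': 397.14317476133067, 'fy': 397.14317476133067, 'cx': 272.58734232511443, 'cy': 215.56994639713443, 'dist_coeffs': array([-0.07798774,  0.        ,  0.        ,  0.        ,  0.        ]), 'eye': array([0.94981579, 0.55101892, 0.88587948]), 'attitude': array([-0.96491058, -2.56459964,  0.97478439])}
side {'fx': 497.49164131155186, 'fy': 497.49164131155186, 'cx': 286.0217372674438, 'cy': 206.65654837709775, 'dist_coeffs': array([-0.18214289,  0.        ,  0.        ,  0.        ,  0.        ]), 'eye': array([ 0.09065952, -1.07479471,  1.18602471]), 'attitude': array([-2.29204037,  0.42272095, -0.19439707])}
wrist {'fx': 329.373725845771, 'fy': 329.373725845771, 'cx': 284.07353141857175, 'cy': 212.67399650181068, 'dist_coeffs': array([-0.04073772,  0.        ,  0.        ,  0.        ,  0.        ]), 'eye': array([0.6488946 , 0.07081464, 0.37105359]), 'attitude': array([ 2.85862910e+00, -1.66956255e-04, -1.45686106e-03])}
```

View pics/scene0.png

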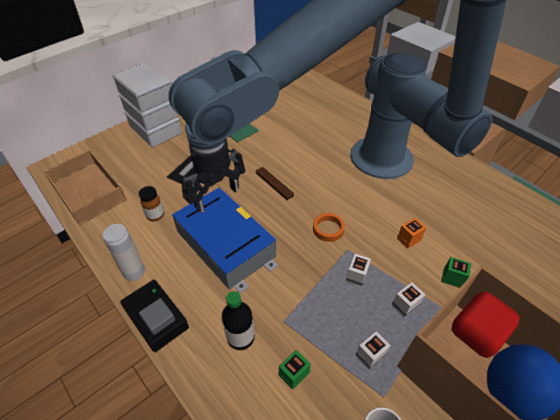

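View pics/side0.png

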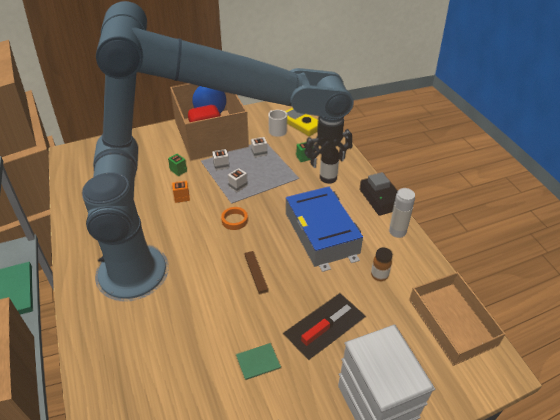

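View pics/wrist0.png

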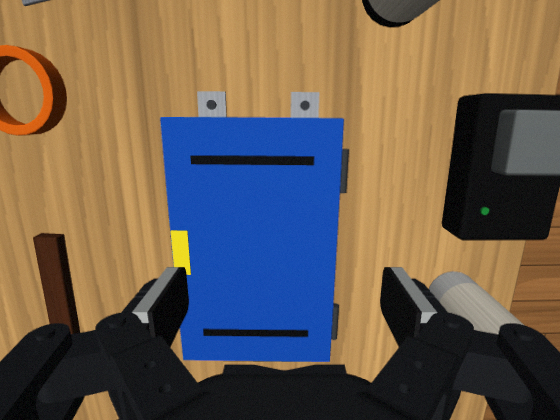

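The wrist view shows the lid, with corners at about (163,118), (342,118), (330,360) and (183,360), and its yellow mark at (181,252) on the robot side. The side view shows the pry tool around (327,325), and the three white packs are on the grey mat. Next I'll measure these.

```bash
cat > h.py <<'E'
import numpy as np, cv2
from scipy.spatial.transform import Rotation as R
def ray(c,uv):
    K=np.array([[c['fx'],0,c['cx']],[0,c['fy'],c['cy']],[0,0,1]])
    p=cv2.undistortPoints(np.array(uv,float).reshape(-1,1,2),K,c['dist_coeffs']).reshape(-1,2)
    d=np.c_[p,np.ones(len(p))]@R.from_rotvec(c['attitude']).as_matrix().T
    return c['eye'],d
def plane(c,uv,z):
    e,d=ray(c,uv); return e+d*((z-e[2])/d[:,2])[:,None]
def proj(c,P):
    K=np.array([[c['fx'],0,c['cx']],[0,c['fy'],c['cy']],[0,0,1]])
    Rm=R.from_rotvec(c['attitude']).as_matrix().T
    return cv2.projectPoints(np.array(P,float).reshape(-1,3),cv2.Rodrigues(Rm)[0],-Rm@c['eye'],K,c['dist_coeffs'])[0].reshape(-1,2)
def blobs(im,lo,hi,amin=30):
    hsv=cv2.cvtColor(im,cv2.COLOR_BGR2HSV); m=cv2.inRange(hsv,np.array(lo),np.array(hi))
    m=cv2.morphologyEx(m,cv2.MORPH_OPEN,np.ones((2,2)))
    cs=cv2.findContours(m,cv2.RETR_EXTERNAL,cv2.CHAIN_APPROX_NONE)[0]
    return [c for c in sorted(cs,key=cv2.contourArea,reverse=True) if cv2.contourArea(c)>amin]
E
python3 - <<'E'
from station import cams
from h import *
np.set_printoptions(precision=4,suppress=True)
w=cv2.imread('pics/wrist0.png');c=cams.get_calibration('wrist')
b=blobs(w,(108,150,80),(125,255,255))[0]
q=cv2.approxPolyDP(b,12,True).reshape(-1,2);print(q);print(plane(c,q,.078))
y=blobs(w,(22,150,120),(35,255,255))[0];m=y.reshape(-1,2).mean(0);print(m,plane(c,[m],.078))
s=cv2.imread('pics/side0.png');c=cams.get_calibration('side')
for b in blobs(s,(0,170,100),(8,255,255),60)[:4]:
  m=b.reshape(-1,2).mean(0);r=cv2.minAreaRect(b);print('red',r,plane(c,[m],.02),plane(c,cv2.boxPoints(r),.03))
for uv in [(351,309),(284,328),(326,296),(366,316),(324,354)]:print(uv,plane(c,[uv],.003))
cv2.imwrite('pics/c1.png',cv2.resize(s[270:380,260:400],None,fx=5,fy=5))
b=s[130:220,150:330];cv2.imwrite('pics/c2.png',cv2.resize(b,None,fx=4,fy=4))
E
```

```text
[[162 118]
 [171 230]
 [190 241]
 [184 359]
 [330 361]
 [343 120]]
[[ 0.5434  0.0706  0.078 ]
 [ 0.5417 -0.0315  0.078 ]
 [ 0.5589 -0.0426  0.078 ]
 [ 0.5406 -0.179   0.078 ]
 [ 0.6982 -0.181   0.078 ]
 [ 0.6994  0.0686  0.078 ]]
[182.0263 252.4123] [[ 0.5502 -0.0544  0.078 ]]
red ((203.86538696289062, 113.3269271850586), (12.747549057006836, 30.98634910583496), 78.69007110595703) [[0.4251 0.7585 0.02  ]] [[0.3638 0.8015 0.03  ]
 [0.5012 0.8011 0.03  ]
 [0.4846 0.6983 0.03  ]
 [0.3524 0.7001 0.03  ]]
red ((315.8999938964844, 332.20001220703125), (11.0, 32.400001525878906), 53.13010025024414) [[ 0.4429 -0.4122  0.02  ]] [[ 0.3935 -0.4172  0.03  ]
 [ 0.4842 -0.3849  0.03  ]
 [ 0.4892 -0.4179  0.03  ]
 [ 0.3995 -0.4488  0.03  ]]
(351, 309) [[ 0.5748 -0.3669  0.003 ]]
(284, 328) [[ 0.3715 -0.3576  0.003 ]]
(326, 296) [[ 0.5265 -0.2981  0.003 ]]
(366, 316) [[ 0.6042 -0.4048  0.003 ]]
(324, 354) [[ 0.442  -0.4735  0.003 ]]
```

View pics/c1.png

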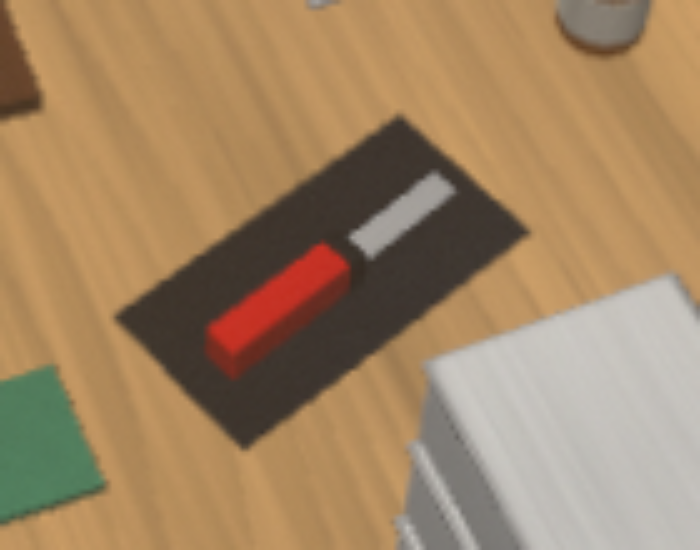

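View pics/c2.png

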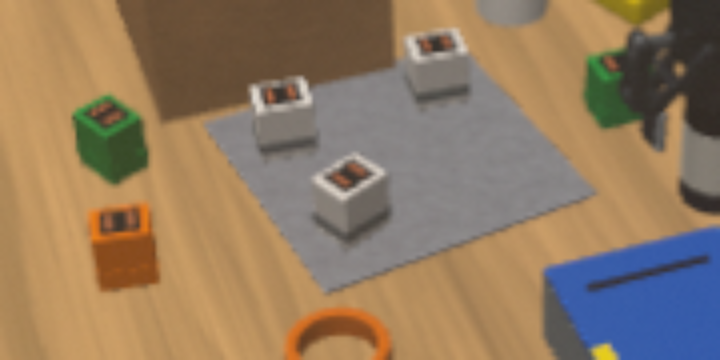

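```bash
python3 - <<'E'
from station import cams
from h import *
np.set_printoptions(precision=3,suppress=True)
a=cams.get_calibration('side');b=cams.get_calibration('scene')
for z in (.1,.15,.2,.25):
  print(z,plane(a,[(345,367),(398,329),(430,378)],z).tolist());print(plane(b,[(114,75),(148,65),(175,88),(140,100)],z))
E
```

```text
0.1 [[0.4459909630070176, -0.574618592262781, 0.10000000000000009], [0.6209442018999674, -0.5270552593872527, 0.10000000000000009], [0.6241747863489864, -0.6812379410890315, 0.10000000000000009]]
[[ 0.491 -0.968  0.1  ]
 [ 0.35  -0.942  0.1  ]
 [ 0.363 -0.706  0.1  ]
 [ 0.501 -0.725  0.1  ]]
0.15 [[0.42963169259747147, -0.5976464343834411, 0.1499999999999999], [0.5965301774558656, -0.5522728920473752, 0.1499999999999999], [0.599612027515688, -0.6993570851166805, 0.1499999999999999]]
[[ 0.52  -0.871  0.15 ]
 [ 0.388 -0.847  0.15 ]
 [ 0.4   -0.626  0.15 ]
 [ 0.53  -0.644  0.15 ]]
0.2 [[0.41327242218792537, -0.6206742765041013, 0.19999999999999996], [0.5721161530117638, -0.5774905247074977, 0.19999999999999996], [0.5750492686823896, -0.7174762291443296, 0.20000000000000007]]
[[ 0.549 -0.774  0.2  ]
 [ 0.427 -0.752  0.2  ]
 [ 0.438 -0.546  0.2  ]
 [ 0.558 -0.563  0.2  ]]
0.25 [[0.39691315177837916, -0.6437021186247616, 0.2500000000000001], [0.547702128567662, -0.6027081573676203, 0.2500000000000001], [0.5504865098490913, -0.7355953731719787, 0.25]]
[[ 0.579 -0.678  0.25 ]
 [ 0.465 -0.657  0.25 ]
 [ 0.475 -0.466  0.25 ]
 [ 0.587 -0.481  0.25 ]]
```

arm_command(targets=[-30,-50,0,-10,-60,-100,0,-20,-90,-150,0,-30,-120,-200,0,-40,-150,-250,0,-50,-180,-300,0,-60,-200,-340,0,-70,-207,-350,0,-70,-207,-350,0,-70])

```text
time: 1.27
tool_pos: [0.4428, -0.3501, 0.4044]
tool_rot: [-3.093, -0.546, 0.0]
ft_force: [-0.2, -0.0, 0.4]
opening: 0.0852
```

```bash
python3 - <<'E'
from station import bot,cams
import cv2
s=bot.get_state();print(s['tool_pos'],s['tool_rot'],s['qpos'])
cv2.imwrite("pics/w1.png",cams.get_image("wrist"))
E
```

```text
[ 0.44279373 -0.3500876   0.40435774] [-3.09291499e+00 -5.45844448e-01  8.68380781e-05] [-8.69887194e-01  4.65491490e-02  1.77953023e+00  4.07854683e-04
  1.31630294e+00  3.51439374e-01]
```

View pics/w1.png

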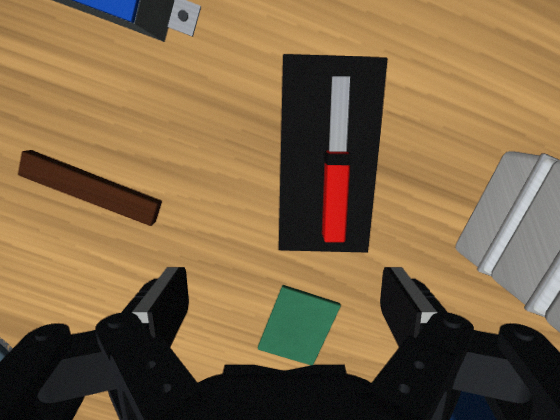

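Seen from the wrist, the tool lies on the mat with its blade tip at (341,76) and its red handle spanning (336,165)–(335,242). The grey boxes are to the right, well clear.

```bash
python3 - <<'E'
from station import cams
from h import *
np.set_printoptions(precision=4,suppress=True)
w=cv2.imread('pics/w1.png');c=cams.get_calibration('wrist')
b=blobs(w,(0,150,90),(8,255,255))[0];r=cv2.minAreaRect(b);print(r);P=plane(c,cv2.boxPoints(r),.031);print(P,P.mean(0))
T=plane(c,[(331,76),(350,77),(329,150),(347,151)],.0185);print(T,T[:2].mean(0))
d=T[:2].mean(0)-T[2:].mean(0);print('yaw blade',np.degrees(np.arctan2(d[1],d[0])))
d=T[:2].mean(0)-P.mean(0);print('yaw',np.degrees(np.arctan2(d[1],d[0])),np.hypot(*d[:2]), 'origin',T[:2].mean(0)[:2]-.125*d[:2]/np.hypot(*d[:2]))
M=plane(c,[(283,54),(387,58),(368,252),(279,250)],.003);print(M,M.mean(0))
E
```

```text
((335.9455871582031, 203.94134521484375), (24.43543815612793, 76.8132553100586), 2.1610794067382812)
[[ 0.399  -0.4102  0.031 ]
 [ 0.4789 -0.3813  0.031 ]
 [ 0.4868 -0.4055  0.031 ]
 [ 0.4073 -0.4361  0.031 ]] [ 0.443  -0.4083  0.031 ]
[[ 0.5631 -0.3554  0.0185]
 [ 0.5688 -0.3737  0.0185]
 [ 0.4941 -0.3812  0.0185]
 [ 0.4997 -0.3996  0.0185]] [ 0.5659 -0.3646  0.0185]
yaw blade 20.49299376724748
yaw 19.576571191438855 0.1304915915751655 origin [ 0.4482 -0.4064]
[[ 0.5682 -0.3022  0.003 ]
 [ 0.6021 -0.4047  0.003 ]
 [ 0.3968 -0.4742  0.003 ]
 [ 0.3623 -0.3721  0.003 ]] [ 0.4823 -0.3883  0.003 ]
```

arm_command(targets=[5,-30,0,0,5,-57,-40,0,5,-57,-90,0,5,-57,-140,0,5,-57,-180,0,5,-57,-210,0,5,-57,-225,0,5,-57,-225,0])

```text
time: 2.33
tool_pos: [0.4485, -0.406, 0.1791]
tool_rot: [-3.092, -0.548, 0.001]
ft_force: [0.2, -0.2, -0.1]
opening: 0.0855
```

arm_command(targets=[0,0,0,0,0,0,0,0,0,0,0,0,0,0,0,0,0,0,0,0,0,0,0,0], claw=1, newtons=90)

```text
time: 3.08
tool_pos: [0.4483, -0.4075, 0.1807]
tool_rot: [3.092, 0.545, 0.001]
ft_force: [-0.4, -0.1, 5.2]
opening: 0.0223
```

arm_command(targets=[0,0,20,0,0,0,60,0,0,0,120,0,0,0,120,0])

```text
time: 3.58
tool_pos: [0.4492, -0.4084, 0.3068]
tool_rot: [3.083, 0.544, 0.009]
ft_force: [0.4, 0.3, -0.9]
opening: 0.0222
```

```bash
python3 - <<'E'
from station import bot,cams
import cv2
s=bot.get_state();print(s['tool_pos'],s['tool_rot'],s['ft_force'])
cv2.imwrite("pics/w2.png",cams.get_image("wrist"))
cv2.imwrite("pics/s2.png",cams.get_image("side"))
E
```

```text
[ 0.44921154 -0.40842357  0.30680625] [3.08306104 0.54387248 0.00875262] [ 0.37227655  0.27756168 -0.89407752]
```

View pics/w2.png

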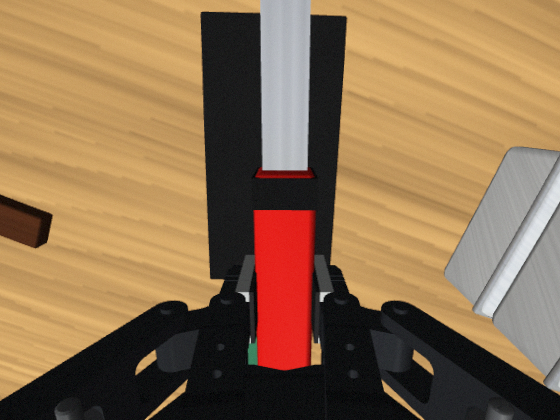

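View pics/s2.png

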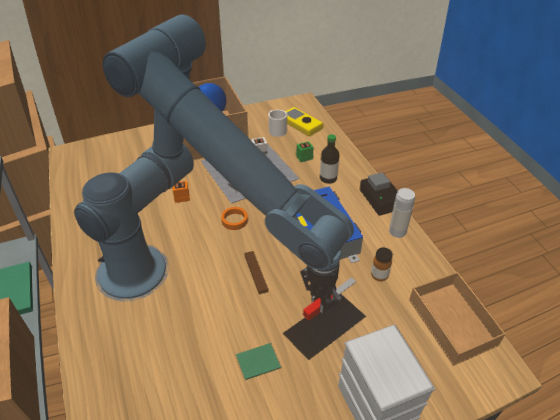

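arm_command(targets=[-10,50,0,-3,-20,100,0,-8,-30,150,0,-12,-40,200,0,-16,-50,250,0,-20,-57,300,0,-20.5,-57,340,0,-20.5,-57,353,0,-20.5,-57,353,-20,-20.5,-57,353,-20,-20.5,-57,353,-20,-20.5])

```text
time: 5.05
tool_pos: [0.3911, -0.0545, 0.2797]
tool_rot: [-3.141, 0.015, 0.001]
ft_force: [-0.8, 1.1, 0.3]
opening: 0.0223
```

```bash
python3 - <<'E'
from station import bot,cams
import cv2
s=bot.get_state();print(s['tool_pos'],s['tool_rot'],s['ft_force'])
cv2.imwrite("pics/w3.png",cams.get_image("wrist"))
s=bot.get_state();print(s['tool_pos'])
cv2.imwrite("pics/sc3.png",cams.get_image("scene"))
cv2.imwrite("pics/s3.png",cams.get_image("side")[150:300,200:400])
E
```

```text
[ 0.39111636 -0.05452038  0.27969384] [-3.14138183e+00  1.50621323e-02  1.05369660e-03] [-0.75672124  1.06563435  0.27411725]
[ 0.39124422 -0.05454594  0.28001144]
```

View pics/w3.png

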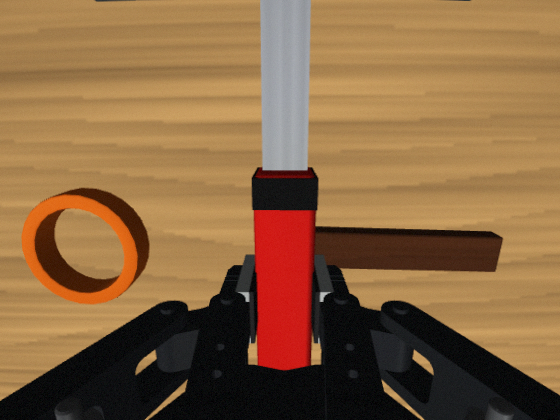

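View pics/sc3.png

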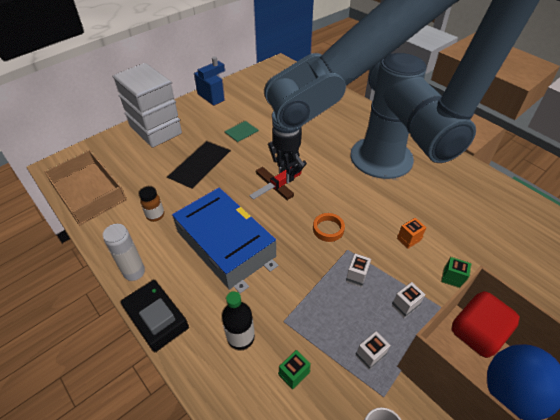

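```bash
python3 - <<'E'
from station import cams
from h import *
np.set_printoptions(precision=4,suppress=True)
s=cv2.imread('pics/s3.png');k=cv2.imread('pics/sc3.png')[160:220,220:320]
o=np.hstack([cv2.resize(s[40:100,60:160],None,fx=4,fy=4),cv2.resize(k,None,fx=4,fy=4)])
cv2.imwrite('pics/c3.png',o)
P=[(.5161,-.0635,.1165),(.5161,-.0455,.1165),(.467,-.0545,.1165)]
print(proj(cams.get_calibration('side'),P)-[260,190],proj(cams.get_calibration('scene'),P)-[220,160])
E
```

```text
[[33.9059 27.1609]
 [31.7562 23.3704]
 [17.9404 29.1827]] [[29.4409 35.5978]
 [33.6374 39.1941]
 [45.4591 28.7902]]
```

View pics/c3.png

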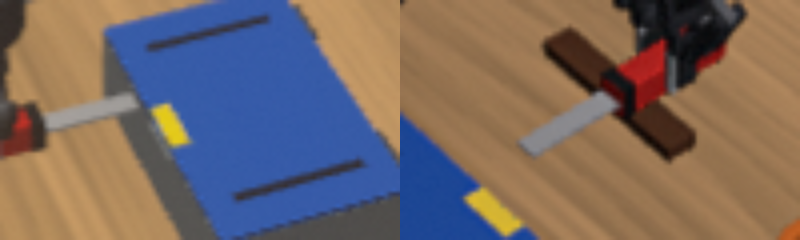

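arm_command(targets=[0,0,-25,0,0,0,-49,0,0,0,-49,0,0,0,-49,0])

```text
time: 5.7
tool_pos: [0.3915, -0.0543, 0.2317]
tool_rot: [3.141, -0.014, 0.002]
ft_force: [0.6, -0.5, -1.8]
opening: 0.0226
```

```bash
python3 - <<'E'
from station import bot,cams
import cv2,numpy as np
s=bot.get_state();print(s['tool_pos'],s['tool_rot'],s['ft_force'])
a=cams.get_image("scene")[160:260,200:330];b=cams.get_image("side")[180:270,250:370]
cv2.imwrite("pics/c4.png",np.hstack([cv2.resize(a,(780,600))[:, :400],cv2.resize(b,(800,600))[:, :400]]))
E
```

```text
[ 0.39149839 -0.05428185  0.23167664] [ 3.14092069e+00 -1.39334469e-02  2.27858237e-03] [ 0.55842579 -0.50463045 -1.7538031 ]
```

View pics/c4.png

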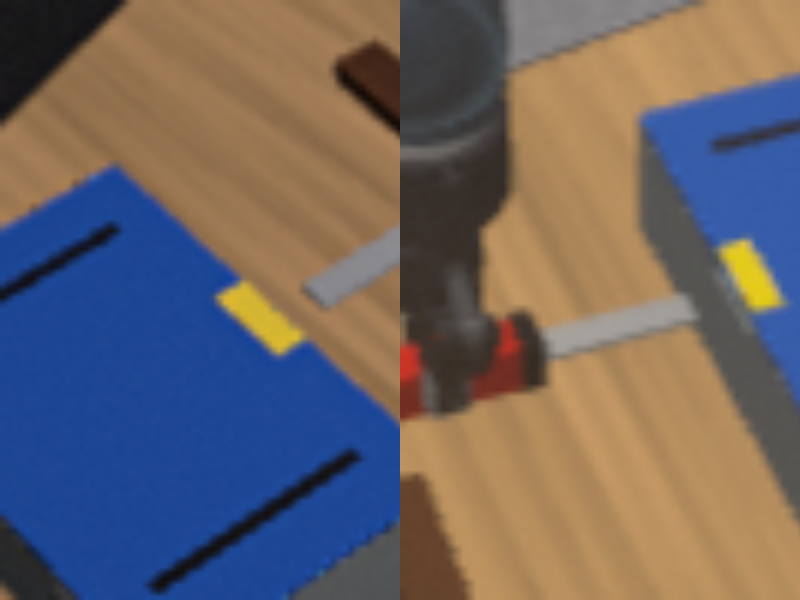

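arm_command(targets=[12,0,-1,0,24,0,-1,0,30,0,-1,0,36,0,-1,0,42,0,-1,0,47,0,-1,0,47,0,-1,0])

```text
time: 6.68
tool_pos: [0.4383, -0.054, 0.2297]
tool_rot: [3.142, -0.013, 0.0]
ft_force: [-0.7, 0.7, -1.3]
opening: 0.0226
```

arm_command(targets=[0,0,10,0,1,0,18,0,3,0,32,0,5,0,40,0,6,0,45,0,6,0,45,0,6,0,45,0])

```text
time: 7.55
tool_pos: [0.4444, -0.0541, 0.275]
tool_rot: [3.141, -0.014, 0.003]
ft_force: [-1.5, 0.3, -2.2]
opening: 0.0224
```

```bash
python3 - <<'E'
from station import bot,cams
import cv2,numpy as np
s=bot.get_state();print(s['tool_pos'],s['tool_rot'],s['ft_force'])
a=cams.get_image("scene")[130:290,150:330];b=cams.get_image("side")[140:280,230:390]
cv2.imwrite("pics/c5.png",np.hstack([cv2.resize(a,(400,356)),cv2.resize(b,(400,356))]))
E
```

```text
[ 0.44437815 -0.05408996  0.27504647] [ 3.14122635e+00 -1.39293737e-02  2.88435395e-03] [-1.49274465  0.26399295 -2.16223911]
```

View pics/c5.png

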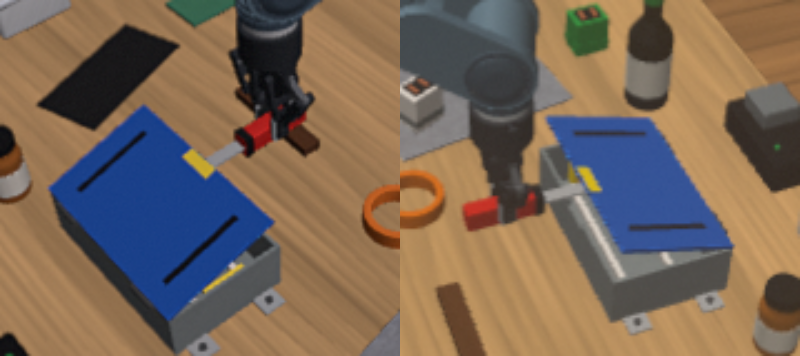

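arm_command(targets=[5,0,13,0,11,0,25,0,18,0,37,0,26,0,48,0,36,0,58,0,46,0,67,0,57,0,75,0,69,0,82,0,81,0,87,0,94,0,91,0])

```text
time: 8.9
tool_pos: [0.539, -0.0541, 0.3662]
tool_rot: [3.141, -0.014, 0.001]
ft_force: [-3.1, -1.5, -1.7]
opening: 0.0222
```

arm_command(targets=[14,0,3,0,27,0,3,0,41,0,3,0,48,0,3,0,54,0,3,0,54,0,3,0])

```text
time: 9.65
tool_pos: [0.589, -0.0539, 0.3657]
tool_rot: [-3.14, 0.013, 0.033]
ft_force: [-30.0, -2.3, 7.3]
opening: 0.0222
```

```bash
python3 - <<'E'
from station import bot,cams
import cv2,numpy as np
s=bot.get_state();print(s['tool_pos'],s['tool_rot'],s['ft_force'])
a=cams.get_image("scene")[130:290,150:330];b=cams.get_image("side")[140:280,230:390]
cv2.imwrite("pics/c6.png",np.hstack([cv2.resize(a,(400,356)),cv2.resize(b,(400,356))]))
E
```

```text
[ 0.58901788 -0.05386839  0.36569656] [-3.14003847  0.01336564  0.03323842] [-29.97229477  -2.33325386   7.31163926]
```

View pics/c6.png

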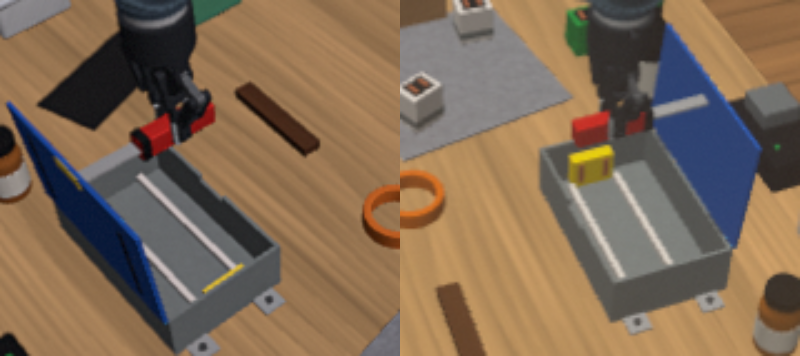

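arm_command(targets=[-40,0,0,0,-90,0,0,0,-144,0,0,0,-144,-50,0,4,-144,-110,0,8,-144,-170,0,12,-144,-230,0,16,-144,-290,0,20,-144,-340,0,20.5,-144,-353,0,20.5,-144,-353,0,20.5,-144,-353,0,20.5])

```text
time: 11.25
tool_pos: [0.4484, -0.4057, 0.3685]
tool_rot: [-3.093, -0.548, -0.0]
ft_force: [0.0, -0.0, -1.2]
opening: 0.0224
```

```bash
python3 - <<'E'
from station import bot,cams
import cv2,numpy as np
s=bot.get_state();print(s['tool_pos'],s['tool_rot'],s['ft_force'])
a=cams.get_image("wrist");b=cams.get_image("side")[220:380,230:430]
cv2.imwrite("pics/c7.png",np.hstack([cv2.resize(a,(400,300)),cv2.resize(b,(400,300))]))
E
```

```text
[ 0.44840766 -0.40565993  0.36848273] [-3.09274637e+00 -5.47532834e-01 -3.30693449e-04] [ 0.03991865 -0.04412459 -1.24431894]
```

View pics/c7.png

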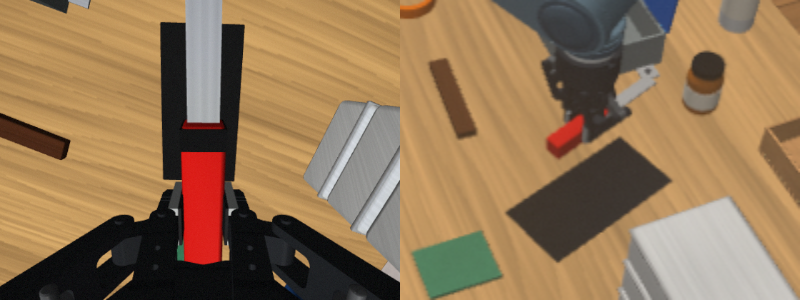

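arm_command(targets=[0,0,-60,0,0,0,-110,0,0,0,-150,0,0,0,-170,0,0,0,-180,0,0,0,-184,0,0,0,-184,0])

```text
time: 12.22
tool_pos: [0.4484, -0.4074, 0.1859]
tool_rot: [3.092, 0.545, 0.002]
ft_force: [0.2, -0.1, -1.6]
opening: 0.0225
```

arm_command(targets=[0,0,-2,0,0,0,-2,0])

```text
time: 12.48
tool_pos: [0.4481, -0.4072, 0.1832]
tool_rot: [3.093, 0.545, 0.001]
ft_force: [-0.6, -0.2, -0.2]
opening: 0.0221
```

arm_command(targets=[0,0,0,0,0,0,0,0,0,0,0,0,0,0,0,0,0,0,40,0,0,0,100,0,0,50,160,0,0,100,220,0,0,100,220,0], claw=-1)

```text
time: 13.6
tool_pos: [0.4482, -0.3055, 0.406]
tool_rot: [3.09, 0.547, 0.004]
ft_force: [0.4, -0.5, -0.9]
opening: 0.0857
```

```bash
python3 - <<'E'
from station import bot,cams
import cv2,numpy as np
s=bot.get_state();print(s['tool_pos'],s['tool_rot'],s['ft_force'],s['time'])
a=cams.get_image("wrist");b=cams.get_image("side")
cv2.imwrite("pics/c8.png",np.hstack([cv2.resize(a,(400,300)),cv2.resize(b,(400,300))]))
cv2.imwrite("pics/w8.png",a);cv2.imwrite("pics/s8.png",b)
cv2.imwrite("pics/sc8.png",cams.get_image('scene'))
E
```

```text
[ 0.44819491 -0.30553067  0.40600993] [3.08997653 0.54663977 0.00410994] [ 0.39574214 -0.5058022  -0.85792003] 13.6
```

View pics/c8.png

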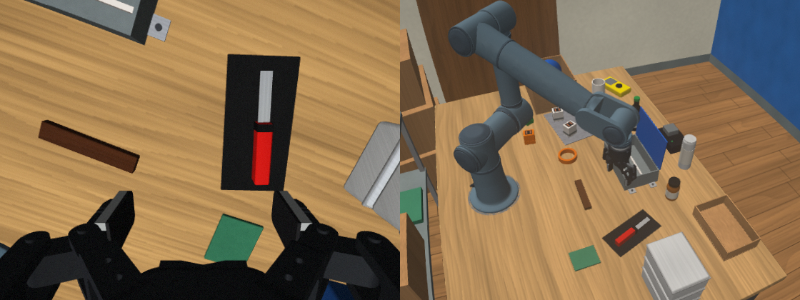

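View pics/sc8.png

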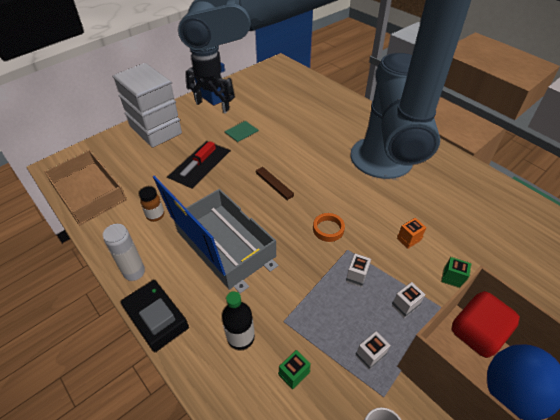

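The tool is back on its mat and the lid is fully open. In the scene view, the white blocks at (360,267), (410,297) and (374,348) stand on the grey mat and fit the pack description. The green blocks at (294,368) and (457,271) and the orange one at (411,232) are look-alikes off the mat. I'll estimate where the packs are and go above them.

```bash
python3 - <<'E'
from station import cams
from h import *
np.set_printoptions(precision=3,suppress=True)
c=cams.get_calibration('scene')
print(plane(c,[(359,261),(410,292),(374,342)],.064), plane(c,[(340,252),(288,320),(390,388),(440,305)],.004))
im=cv2.imread('pics/sc8.png')[230:400,270:480];cv2.imwrite('pics/c9.png',cv2.resize(im,None,fx=3.5,fy=3.5,interpolation=cv2.INTER_CUBIC))
E
```

```text
[[0.424 0.255 0.064]
 [0.402 0.395 0.064]
 [0.561 0.419 0.064]] [[0.402 0.179 0.004]
 [0.645 0.235 0.004]
 [0.588 0.501 0.004]
 [0.336 0.457 0.004]]
```

View pics/c9.png

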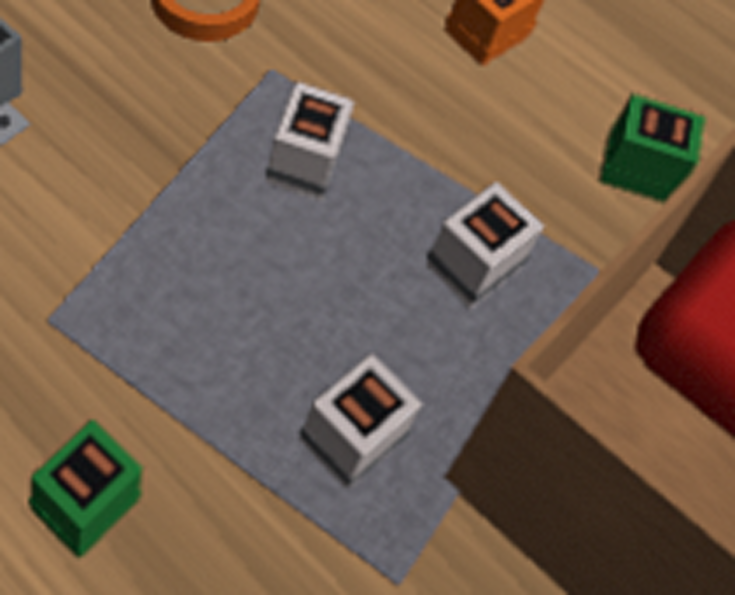

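arm_command(targets=[20,45,0,10,45,90,0,20,70,135,0,30,95,180,0,40,120,225,0,50,145,270,0,60,163,305,0,70,163,305,0,70,163,305,0,70])

```text
time: 14.88
tool_pos: [0.611, -0.003, 0.4008]
tool_rot: [-2.222, -2.218, 0.003]
ft_force: [-0.1, 0.3, 0.6]
opening: 0.0852
```

```bash
python3 - <<'E'
from station import bot,cams
import cv2,numpy as np,pickle
s=bot.get_state();print(s['tool_pos'],s['tool_rot'],s['qpos'],s['time'])
a=cams.get_image("wrist")
cv2.imwrite("pics/w10.png",a);pickle.dump(cams.get_calibration('wrist'),open('w10.pkl','wb'))
E
```

```text
[ 0.61096412 -0.00296456  0.40084346] [-2.22216182 -2.21782301  0.00309529] [-1.90143565e-01  1.59246274e-01  1.66431885e+00 -4.98035551e-04
  1.32082797e+00 -1.88065265e-01] 14.875
```

View pics/w10.png

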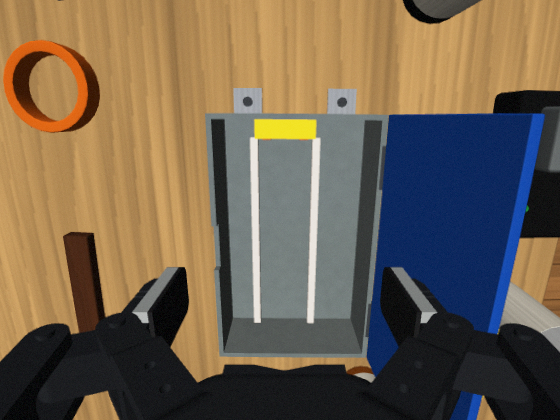

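```bash
python3 - <<'E'
from h import *
import pickle
np.set_printoptions(precision=4,suppress=True)
c=pickle.load(open('w10.pkl','rb'));w=cv2.imread('pics/w10.png')
hsv=cv2.cvtColor(w,cv2.COLOR_BGR2HSV)
for v in (160,200,240,280,310):
  r=w[v].astype(int); m=np.where((r.min(1)>170))[0]; m=m[(m>235)&(m<335)]
  sp=np.split(m,np.where(np.diff(m)>3)[0]+1)
  (a0,a1),(b0,b1)=[(q[0]-.5,q[-1]+.5) for q in (sp[0],sp[-1])]
  P=plane(c,[(a0,v),(a1,v),(b0,v),(b1,v)],.016);print(P[:,0],P[0,1],'mid',(P[1,0]+P[2,0])/2,'w',P[2,0]-P[1,0],[len(q) for q in sp])
y=blobs(w,(22,150,120),(35,255,255))[0].reshape(-1,2);print(y.min(0),y.max(0))
print(plane(c,[(y[:,0].min(),y[:,1].max()+.5),(y[:,0].max(),y[:,1].max()+.5)],.051))
print(plane(c,[(206,114),(388,114),(365,355),(221,356)],.072))
cv2.imwrite('pics/c11.png',cv2.resize(w[90:370,190:410],None,fx=2.1,fy=2.1,interpolation=cv2.INTER_NEAREST))
E
```

```text
[0.5726 0.5811 0.6387 0.6473] 0.023506097627781962 mid 0.6099320346368692 w 0.0576119488587028 [8, 8]
[0.5723 0.5811 0.6385 0.6462] -0.020475494435780645 mid 0.6098307425420999 w 0.05736289559695862 [8, 7]
[0.572  0.58   0.6383 0.6463] -0.06759059329679819 mid 0.6091507337291027 w 0.058311087076033497 [7, 7]
[0.5716 0.5799 0.6369 0.6464] -0.11837729931947981 mid 0.6084184119447056 w 0.0570300488384029 [7, 8]
[0.5715 0.5789 0.6365 0.645 ] -0.15926650429136258 mid 0.6076756593701844 w 0.05758327513992645 [6, 7]
[256 120] [316 139]
[[0.583  0.0472 0.051 ]
 [0.6398 0.047  0.051 ]]
[[ 0.5419  0.0705  0.072 ]
 [ 0.7     0.0702  0.072 ]
 [ 0.6969 -0.1799  0.072 ]
 [ 0.5405 -0.1808  0.072 ]]
```

View pics/c11.png

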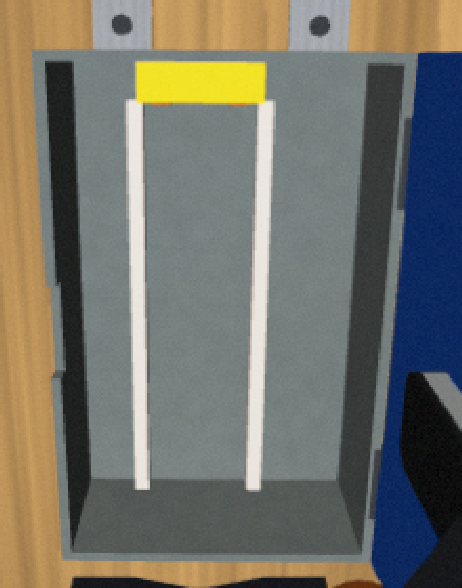

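arm_command(targets=[-25,50,5,0,-50,100,5,0,-75,150,5,0,-100,200,5,0,-125,250,5,0,-141,303,5,0,-141,303,5,0,-141,303,5,0])

```text
time: 15.92
tool_pos: [0.4704, 0.2999, 0.4074]
tool_rot: [2.223, 2.219, -0.001]
ft_force: [0.5, 0.2, 0.2]
opening: 0.0852
```

```bash
python3 - <<'E'
from station import bot,cams
import cv2,numpy as np,pickle
s=bot.get_state();print(s['tool_pos'],s['tool_rot'],s['qpos'],s['time'])
c=cams.get_calibration('wrist');print(c['eye'],c['attitude'])
a=cams.get_image("wrist")
cv2.imwrite("pics/w12.png",a);pickle.dump(c,open('w12.pkl','wb'))
E
```

```text
[0.47039316 0.29994306 0.40742223] [ 2.22296601e+00  2.21945997e+00 -8.75879514e-04] [ 3.64486796e-01  2.79268029e-02  1.79296064e+00 -5.38157424e-04
  1.32108307e+00  3.66198323e-01] 15.925
[0.46965762 0.37068568 0.37472294] [ 2.85769045e+00 -2.76475251e-03  4.36658961e-04]
```

View pics/w12.png

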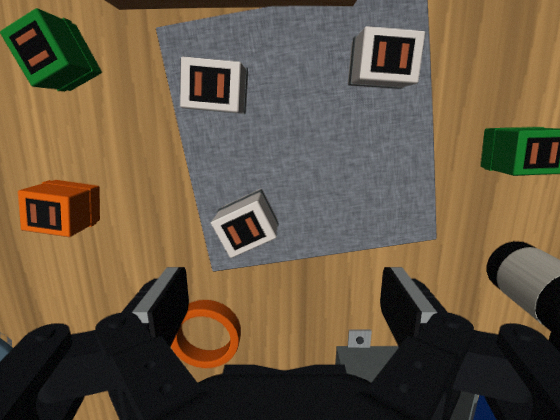

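The wrist view shows three white packs on the grey mat, at about (212,85), (391,55) and (243,229). The green and orange blocks are off the mat.

```bash
cat > packs.py <<'E'
from h import *
def packs(w,c,z=.064,amin=800):
    m=cv2.inRange(w,(150,150,150),(255,255,255))  # bright top
    out=[]
    cs=cv2.findContours(cv2.morphologyEx(m,cv2.MORPH_OPEN,np.ones((3,3))),cv2.RETR_EXTERNAL,cv2.CHAIN_APPROX_NONE)[0]
    for b in cs:
        if cv2.contourArea(b)<amin: continue
        P=plane(c,b.reshape(-1,2),z)[:,:2]
        r=cv2.minAreaRect((P*1000).astype(np.float32))
        bx=cv2.boxPoints(r);e1=bx[1]-bx[0];e2=bx[2]-bx[1]
        L=e1 if np.hypot(*e1)>np.hypot(*e2) else e2
        a=np.degrees(np.arctan2(L[1],L[0]));a=(a+90)%180-90
        out.append((np.round(b.reshape(-1,2).mean(0)),np.round(r[0],1),np.round(sorted(r[1]),1),round(a,1)))
    return out
E
python3 - <<'E'
from packs import *;import pickle
c=pickle.load(open('w12.pkl','rb'));w=cv2.imread('pics/w12.png')
for o in packs(w,c): print(o)
cv2.imwrite('pics/c13.png',cv2.resize(w[15:265,165:440],None,fx=2.3,fy=2.3))
E
```

```text
(array([243., 229.]), array([428.3, 262.7]), array([42.7, 51.7]), np.float32(24.7))
(array([209.,  83.]), array([403.4, 399.3]), array([41.9, 51.8]), np.float32(-5.6))
(array([391.,  54.]), array([563.8, 424. ]), array([42., 52.]), np.float32(-3.3))
```

View pics/c13.png

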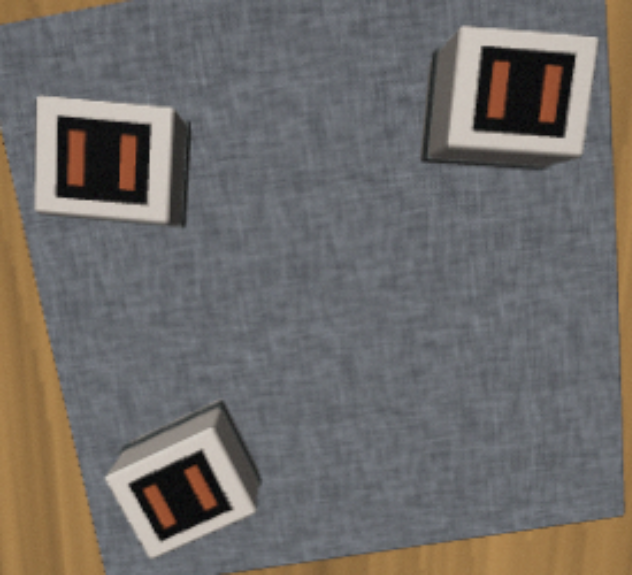

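arm_command(targets=[-20,-20,0,10,-41,-37,-40,20,-41,-37,-90,24.7,-41,-37,-130,24.7,-41,-37,-130,24.7,-41,-37,-130,24.7], claw=-1)

```text
time: 16.73
tool_pos: [0.4302, 0.2635, 0.2794]
tool_rot: [1.696, 2.642, 0.003]
ft_force: [-0.8, 0.1, 0.5]
opening: 0.0854
```

```bash
python3 - <<'E'
from station import bot,cams
import cv2,numpy as np,pickle
s=bot.get_state();print(s['tool_pos'],s['tool_rot'])
c=cams.get_calibration('wrist')
a=cams.get_image("wrist")
cv2.imwrite("pics/w14.png",a)
from packs import packs
for o in packs(a,c): print(o)
E
```

```text
[0.43018203 0.2634873  0.27938043] [1.69625174 2.64235908 0.00307443]
(array([280., 240.]), array([427.6, 262.6]), array([41.9, 52. ]), np.float32(24.5))
(array([349.,  19.]), array([408.9, 381.2]), array([23.2, 53.7]), np.float32(25.2))
```

View pics/w14.png

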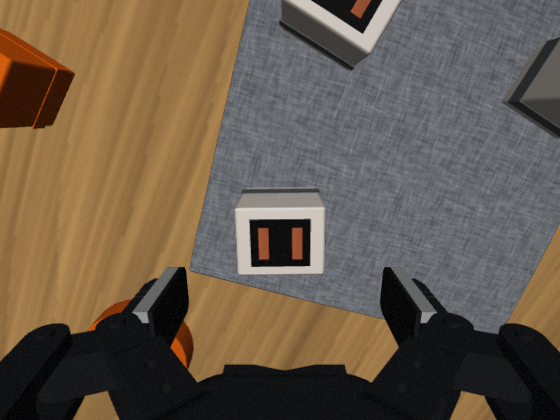

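arm_command(targets=[-2,0,-40,0,-2,-1,-65,0,-2,-1,-79,0,-2,-1,-79,0])

```text
time: 17.27
tool_pos: [0.4274, 0.2631, 0.1991]
tool_rot: [1.695, 2.645, 0.0]
ft_force: [1.0, -0.3, 0.2]
opening: 0.0852
```

arm_command(targets=[0,0,0,0,0,0,0,0,0,0,0,0,0,0,0,0,0,0,0,0], claw=1, newtons=50)

```text
time: 17.9
tool_pos: [0.4279, 0.2634, 0.2002]
tool_rot: [1.694, 2.644, 0.004]
ft_force: [0.0, -0.2, 6.6]
opening: 0.0539
```

arm_command(targets=[0,0,30,0,0,0,80,0,0,0,130,0,0,0,130,0])

```text
time: 18.4
tool_pos: [0.4279, 0.2634, 0.3326]
tool_rot: [1.692, 2.641, 0.01]
ft_force: [0.3, -0.5, -4.6]
opening: 0.0534
```

```bash
python3 - <<'E'
from station import bot,cams
import cv2,numpy as np,pickle
s=bot.get_state();print(s['tool_pos'],s['tool_rot'],s['ft_force'])
a=cams.get_image("wrist")
cv2.imwrite("pics/w15.png",a)
E
```

```text
[0.42794864 0.26340475 0.33256593] [1.69193947 2.64093922 0.01003562] [ 0.28628393 -0.47056199 -4.59967   ]
```

View pics/w15.png

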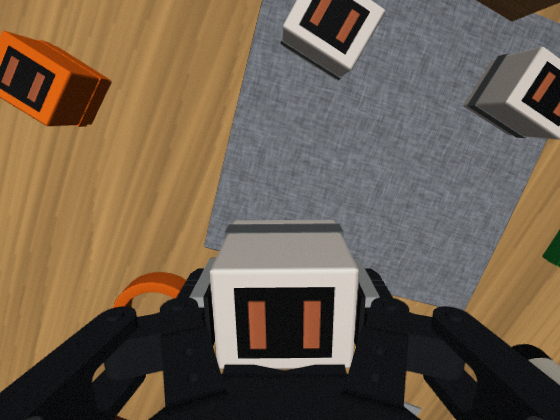

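arm_command(targets=[25,-34,0,-5,60,-80,0,-10,95,-125,0,-15,130,-170,0,-20,160,-212,0,-25.4,183,-242,0,-25.4,183,-242,0,-25.4,183,-242,0,-25.4,183,-242,0,-25.4])

```text
time: 19.58
tool_pos: [0.6091, 0.022, 0.3273]
tool_rot: [-2.232, -2.208, 0.002]
ft_force: [-0.5, -0.2, -4.0]
opening: 0.0534
```

```bash
python3 - <<'E'
from station import bot,cams
import cv2,numpy as np,pickle
s=bot.get_state();print(s['tool_pos'],s['tool_rot'],s['ft_force'])
c=cams.get_calibration('wrist');print(c['eye'])
a=cams.get_image("wrist")
cv2.imwrite("pics/w16.png",a)
E
```

```text
[0.60911179 0.02204642 0.3272851 ] [-2.23192407 -2.20768267  0.00235069] [-0.50535591 -0.24310372 -3.98757691]
[0.60897086 0.0928165  0.29470169]
```

View pics/w16.png

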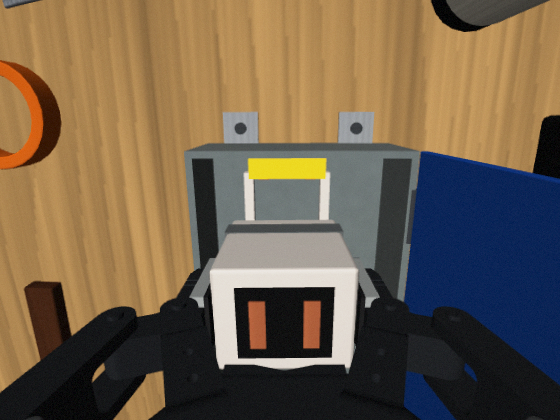

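```bash
python3 - <<'E'
from station import cams
from h import *
c=cams.get_calibration('wrist');w=cv2.imread('pics/w16.png')
for v in (185,195,205,212):
  m=np.where(w[v].astype(int).min(1)>165)[0];m=m[(m>235)&(m<340)]
  sp=np.split(m,np.where(np.diff(m)>3)[0]+1);a=sp[0][-1]+.5;b=sp[-1][0]-.5
  P=plane(c,[(a,v),(b,v)],.016);print(a,b,P[:,0],P[:,0].mean(),P[0,1])
cv2.imwrite('pics/c17.png',cv2.resize(w[140:380,190:390],None,fx=2.4,fy=2.4))
g=plane(c,[(232,222),(337,222)],.131);print(g)
g=plane(c,[(217,270),(350,270),(215,364),(354,362)],.191);print(g)
E
```

```text
253.5 319.5 [0.58190151 0.63880921] 0.6103553612940955 0.03677840483632936
253.5 319.5 [0.58157839 0.63897137] 0.6102748828607871 0.027936464550085457
253.5 319.5 [0.58124771 0.63913866] 0.610193185395401 0.018942967881274225
253.5 319.5 [0.58101159 0.6392589 ] 0.6101352447821623 0.012554133255326408
[[0.58112156 0.04027898 0.131     ]
 [0.6361411  0.039684   0.131     ]]
[[0.58513714 0.04198473 0.191     ]
 [0.63142838 0.04149293 0.191     ]
 [0.58144968 0.00212742 0.191     ]
 [0.63490409 0.0025154  0.191     ]]
```

View pics/c17.png

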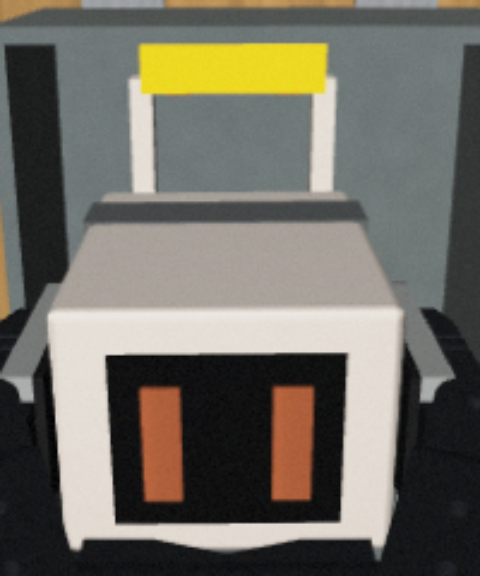

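arm_command(targets=[1.6,0,0,0,1.6,0,-40,0,1.6,0,-80,0,1.6,0,-100,0,1.6,0,-110,0,1.6,0,-116,0,1.6,0,-116,0,1.6,0,-116,0])

```text
time: 20.62
tool_pos: [0.6121, 0.0209, 0.2139]
tool_rot: [2.234, 2.207, 0.002]
ft_force: [-1.3, -0.7, -3.0]
opening: 0.0537
```

arm_command(targets=[0,0,-3,0,0,0,-6,0,0,0,-8,0,0,0,-8,0])

```text
time: 21.12
tool_pos: [0.6114, 0.0211, 0.2043]
tool_rot: [-2.234, -2.207, 0.001]
ft_force: [0.1, 0.4, -3.7]
opening: 0.0534
```

```bash
python3 - <<'E'
from station import bot,cams
import cv2,numpy as np,pickle
s=bot.get_state();print(s['tool_pos'],s['tool_rot'],s['ft_force'])
a=cams.get_image("wrist")
cv2.imwrite("pics/w18.png",a)
E
```

```text
[0.61144218 0.0210557  0.20425153] [-2.23447959e+00 -2.20742880e+00  7.09618763e-04] [ 0.05431499  0.44076091 -3.65933919]
```

View pics/w18.png

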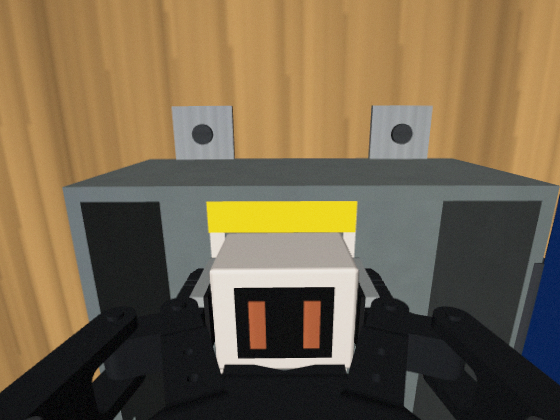

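arm_command(targets=[0,0,-2,0,0,0,-2,0,0,2,-2,0,0,4,-2,0,0,6,-2,0,0,6,-2,0])

```text
time: 21.92
tool_pos: [0.6116, 0.0272, 0.2027]
tool_rot: [-2.235, -2.208, -0.0]
ft_force: [-0.2, 0.2, -3.6]
opening: 0.0537
```

arm_command(targets=[0,1,-1,0,0,2,-1,0,0,3,-1,0,0,3,-1,0])

```text
time: 22.42
tool_pos: [0.612, 0.0291, 0.2022]
tool_rot: [2.234, 2.206, -0.001]
ft_force: [-1.5, -7.1, 0.1]
opening: 0.0531
```

arm_command(targets=[0,-0.5,0,0,0,-0.5,0,0,0,-0.5,0,0,0,-0.5,30,0,0,-0.5,80,0,0,-0.5,140,0,0,-0.5,190,0,0,-0.5,190,0], claw=-1)

```text
time: 23.42
tool_pos: [0.6127, 0.0296, 0.3978]
tool_rot: [2.228, 2.202, 0.011]
ft_force: [-0.8, -0.7, 0.3]
opening: 0.0853
```

```bash
python3 - <<'E'
from station import bot,cams
import cv2,numpy as np,pickle
s=bot.get_state();print(s['tool_pos'],s['tool_rot'],s['ft_force'])
c=cams.get_calibration('wrist')
a=cams.get_image("wrist")
from packs import packs
for o in packs(a,c,.066): print(o)
cv2.imwrite("pics/w19.png",a)
a=cams.get_image("scene")
cv2.imwrite("pics/sc19.png",a)
E
```

```text
[0.61270297 0.02964813 0.39783556] [2.22842556 2.20228325 0.01071843] [-0.77853243 -0.74321189  0.31844417]
(array([279., 255.]), array([609.6, -40.4]), array([ 64. , 191.8]), np.float32(89.4))
```

View pics/w19.png

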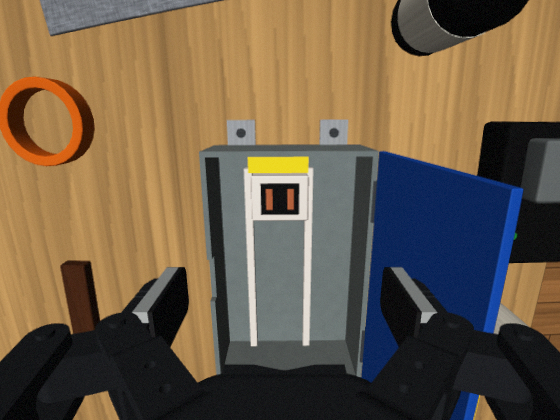

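View pics/sc19.png

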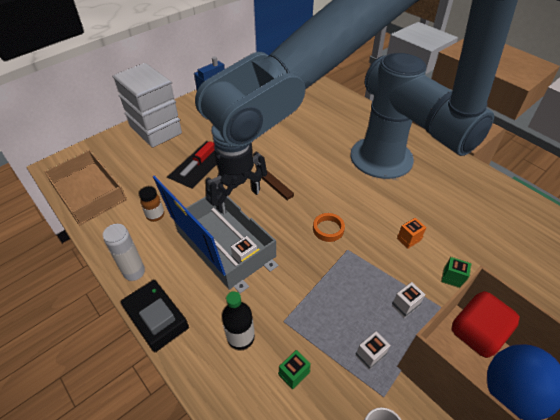

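```bash
python3 - <<'E'
import cv2,numpy as np
s=cv2.imread('pics/side0.png')[70:200,150:320];k=cv2.imread('pics/sc19.png')[250:420,370:560]
cv2.imwrite('pics/c20.png',np.hstack([cv2.resize(s,(400,306)),cv2.resize(k,(400,358))[:306]]))
E
```

```text
(no output)
```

View pics/c20.png

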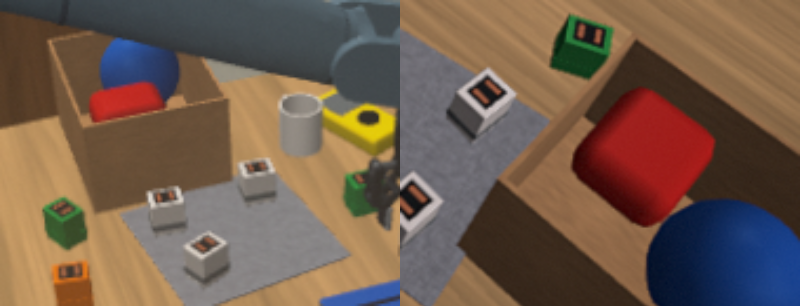

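```bash
python3 - <<'E'
from station import cams
from h import *
np.set_printoptions(precision=3,suppress=True)
a=cams.get_calibration('side');b=cams.get_calibration('scene')
print(plane(a,[(191.2,158),(249,144.4)],0))
for z in (.08,.1,.12,.14): print(z,plane(a,[(183.1,126.5),(247.3,110.4)],z)[:,:2].tolist(),plane(b,[(482.6,268),(416.6,336.5)],z)[:,:2].tolist())
E
```

```text
[[0.308 0.497 0.   ]
 [0.549 0.502 0.   ]]
0.08 [[0.309287683943112, 0.6059124969380645], [0.5847426264822386, 0.6265390329706122]] [[0.22346466959595768, 0.47921144062621485], [0.4911257152160263, 0.475100809290693]]
0.1 [[0.30533427933124524, 0.575520640747847], [0.5758082311363227, 0.5957741916964951]] [[0.2414909660356368, 0.4809935304460546], [0.5025093050829319, 0.4769849151425163]]
0.12 [[0.30138087471937847, 0.5451287845576305], [0.566873835790407, 0.5650093504223781]] [[0.2595172624753159, 0.4827756202658943], [0.5138928949498375, 0.47886902099433953]]
0.14 [[0.2974274701075117, 0.5147369283674132], [0.5579394404444911, 0.5342445091482608]] [[0.27754355891499505, 0.484557710085734], [0.525276484816743, 0.4807531268461628]]
```

arm_command(targets=[-25,45,5,0,-50,90,5,0,-75,140,5,0,-100,190,5,0,-125,235,5,0,-141,271,5,0,-141,271,5,0,-141,271,5,0])

```text
time: 24.52
tool_pos: [0.4705, 0.3001, 0.3951]
tool_rot: [-2.234, -2.207, 0.004]
ft_force: [0.6, -0.3, 0.0]
opening: 0.0853
```

```bash
cat > look.py <<'E'
import sys
from station import bot,cams
import cv2
from packs import packs
s=bot.get_state();print(s['time'],s['tool_pos'],s['tool_rot'],s['ft_force'])
c=cams.get_calibration('wrist');a=cams.get_image("wrist")
for o in packs(a,c,float(sys.argv[2]) if len(sys.argv)>2 else .064): print(o)
cv2.imwrite(f"pics/{sys.argv[1]}.png",a)
E
python3 look.py w21
```

```text
24.525 [0.4705303  0.30013411 0.39506176] [-2.2343401  -2.20729282  0.00423178] [ 0.63210245 -0.32738618  0.04058569]
(array([206.,  83.]), array([403.5, 399.4]), array([41.9, 51.3]), np.float32(-5.4))
(array([395.,  50.]), array([563.7, 424. ]), array([41.9, 52.1]), np.float32(-3.2))
```

View pics/w21.png

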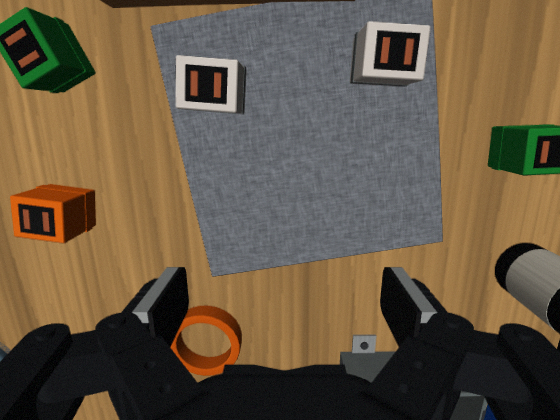

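arm_command(targets=[0,0,0,10.5,0,0,0,21,0,0,0,31.5,0,0,0,42,0,0,0,52.5,0,0,0,63,0,0,0,73.5,0,0,0,84,0,0,0,94.5,0,0,0,105,0,0,0,115.5,0,0,0,126])

```text
time: 26.08
tool_pos: [0.4713, 0.2992, 0.3962]
tool_rot: [0.958, -2.991, 0.0]
ft_force: [-0.3, -0.3, -0.6]
opening: 0.0851
```

arm_command(targets=[-13,20,0,10.5,-26,40,0,21,-39,60,0,31.5,-52,80,0,42,-66,99,0,49.2,-66,99,-60,49.2,-66,99,-100,49.2,-66,99,-100,49.2,-66,99,-100,49.2])

```text
time: 27.2
tool_pos: [0.4058, 0.3993, 0.2984]
tool_rot: [-2.109, 2.325, -0.001]
ft_force: [-0.8, 0.1, 0.7]
opening: 0.0856
```

```bash
python3 look.py w22
```

```text
27.2 [0.40576905 0.39934767 0.29840445] [-2.10924992e+00  2.32484209e+00 -7.39736319e-04] [-0.79119555  0.08777832  0.7277581 ]
(array([ 64., 281.]), array([562.3, 423. ]), array([42.2, 52.9]), np.float32(-3.2))
(array([288., 228.]), array([402.6, 398.6]), array([41.8, 52.5]), np.float32(-5.5))
```

View pics/w22.png

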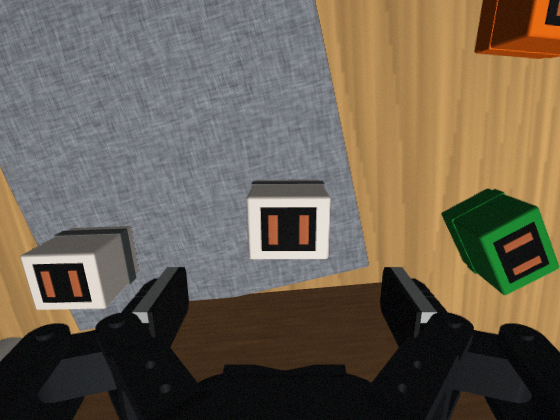

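arm_command(targets=[-3,0,-40,0,-3,0,-75,0,-3,0,-98,0,-3,0,-98,0])

```text
time: 27.75
tool_pos: [0.4019, 0.3995, 0.1989]
tool_rot: [2.112, -2.325, -0.0]
ft_force: [0.1, 0.3, 1.1]
opening: 0.0854
```

arm_command(targets=[0,0,0,0,0,0,0,0,0,0,0,0,0,0,0,0,0,0,0,0], claw=1, newtons=50)

```text
time: 28.38
tool_pos: [0.4027, 0.4002, 0.2011]
tool_rot: [-2.11, 2.322, -0.001]
ft_force: [-0.4, -0.9, 7.7]
opening: 0.0535
```

arm_command(targets=[0,0,30,0,0,0,80,0,10,-20,135,0,30,-60,135,-10,60,-100,135,-20,60,-100,135,-30,60,-100,135,-40.5,60,-100,135,-51,60,-100,135,-61.5,60,-100,135,-72,60,-100,135,-82.5,60,-100,135,-93])

```text
time: 29.88
tool_pos: [0.4613, 0.2994, 0.3337]
tool_rot: [-0.242, -3.132, 0.0]
ft_force: [-0.2, 0.3, -2.8]
opening: 0.0533
```

arm_command(targets=[15,-35,0,-10.5,32,-70,0,-21,50,-108,0,-31.5,68,-145,0,-42,86,-183,0,-52.5,104,-220,0,-63,120,-260,0,-73.5,140,-300,0,-82.2,150,-320,0,-82.2,150,-320,0,-82.2,150,-320,0,-82.2])

```text
time: 31.25
tool_pos: [0.6112, -0.0195, 0.3334]
tool_rot: [-2.232, -2.209, 0.0]
ft_force: [-0.3, 1.0, -2.1]
opening: 0.0532
```

```bash
python3 look.py w23 .19; python3 - <<'E'
from station import cams
from h import *
c=cams.get_calibration('wrist');w=cv2.imread('pics/w23.png')
print(c['eye'])
cv2.imwrite('pics/c23.png',cv2.resize(w[130:390,180:400],None,fx=2.3,fy=2.3))
for v in range(170,260,10):
  m=np.where(w[v].astype(int).min(1)>165)[0];m=m[(m>235)&(m<340)]
  sp=np.split(m,np.where(np.diff(m)>3)[0]+1)
  print(v,[(q[0],q[-1]) for q in sp if len(q)])
E
```

```text
31.25 [ 0.61115391 -0.01951938  0.33337943] [-2.23214800e+00 -2.20902628e+00  4.22373462e-04] [-0.3109125   0.99518422 -2.12166943]
(array([284., 295.]), array([610.1, -14.1]), array([54.9, 57.4]), np.float32(89.4))
(array([283., 172.]), array([610.4,  33.9]), array([32. , 34.4]), np.float32(-0.6))
[0.6109625  0.05149987 0.30083297]
170 [(np.int64(241), np.int64(260)), (np.int64(311), np.int64(326))]
180 [(np.int64(241), np.int64(325))]
190 [(np.int64(242), np.int64(250)), (np.int64(316), np.int64(325))]
200 [(np.int64(242), np.int64(250)), (np.int64(316), np.int64(325))]
210 [(np.int64(242), np.int64(251)), (np.int64(316), np.int64(324))]
220 []
230 [(np.int64(236), np.int64(339))]
240 [(np.int64(236), np.int64(339))]
250 [(np.int64(236), np.int64(339))]
```

View pics/c23.png

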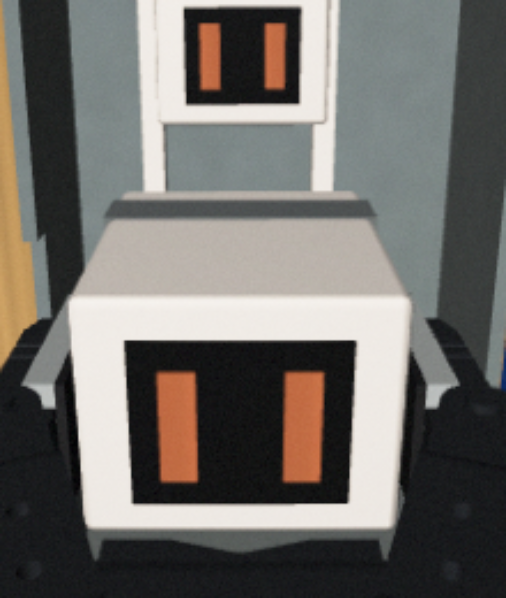

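arm_command(targets=[-0.5,-1,-40,0,-0.5,-1,-80,0,-0.5,-1,-105,0,-0.5,-1,-116,0,-0.5,-1,-122,0,-0.5,-1,-125,0,-0.5,-1,-128,0,-0.5,-1,-128,0])

```text
time: 32.3
tool_pos: [0.6113, -0.0215, 0.2061]
tool_rot: [2.235, 2.207, 0.001]
ft_force: [-0.1, -0.5, -1.8]
opening: 0.0533
```

```bash
python3 look.py w24 .066
```

```text
32.3 [ 0.61125597 -0.02154363  0.20607457] [2.23461542e+00 2.20742690e+00 5.49948162e-04] [-0.11591123 -0.48463792 -1.82260604]
(array([283., 240.]), array([6.105e+02, 2.000e-01]), array([53.5, 96. ]), np.float32(89.8))
(array([196.,  25.]), array([585.6,  75.9]), array([ 7.3, 18.6]), np.float32(-1.4))
(array([406.,  24.]), array([648.1,  75.4]), array([ 7.4, 18.7]), np.float32(-0.6))
```

View pics/w24.png

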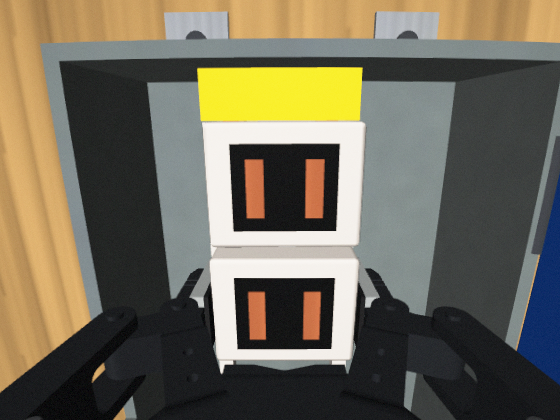

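arm_command(targets=[0,0,-2,0,0,0,-3.5,0,0,2,-3.5,0,0,4,-3.5,0,0,6,-3.5,0,0,7,-3.5,0,0,7,-3.5,0])

```text
time: 33.22
tool_pos: [0.6118, -0.0174, 0.2032]
tool_rot: [2.23, 2.205, -0.006]
ft_force: [-3.0, -17.4, 3.0]
opening: 0.0534
```

arm_command(targets=[0,-2,0,0,0,-2,0,0])

```text
time: 33.48
tool_pos: [0.6117, -0.018, 0.2031]
tool_rot: [2.232, 2.206, -0.002]
ft_force: [-1.4, -9.7, 3.9]
opening: 0.0534
```

arm_command(targets=[0,0,0,0,0,0,0,0,0,0,0,0,0,0,30,0,0,0,80,0,0,0,140,0,0,0,190,0,0,0,190,0,0,0,190,0], claw=-1)

```text
time: 34.6
tool_pos: [0.6108, -0.0162, 0.3913]
tool_rot: [-2.234, -2.207, 0.001]
ft_force: [0.2, -1.0, 0.1]
opening: 0.0853
```

```bash
python3 look.py w25 .066;  python3 - <<'E'
import cv2
w=cv2.imread('pics/w25.png')
cv2.imwrite('pics/c25.png',cv2.resize(w[60:300,180:400],None,fx=2.5,fy=2.5))
E
```

```text
34.6 [ 0.61081422 -0.01621991  0.39134907] [-2.23392635e+00 -2.20731996e+00  8.18004867e-04] [ 0.1551036  -0.9637209   0.09473593]
(array([284., 226.]), array([609.2, -46.5]), array([ 64.1, 190.8]), np.float32(89.5))
```

View pics/c25.png

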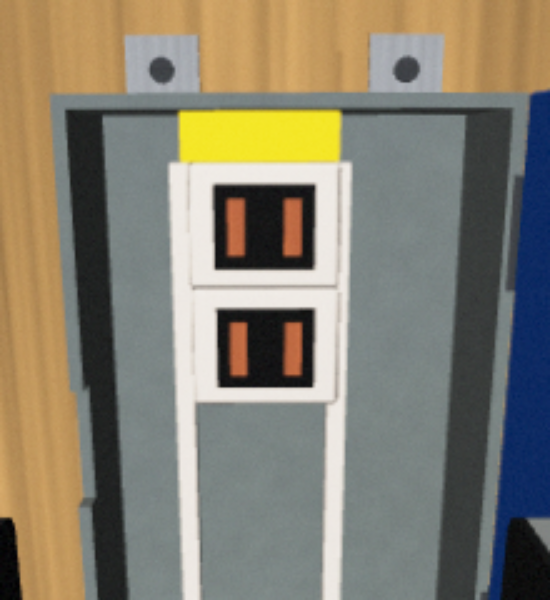

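arm_command(targets=[-25,45,5,0,-50,90,5,0,-75,140,5,0,-100,190,5,0,-120,240,5,0,-130,290,5,0,-130,316,5,0,-130,316,5,0,-130,316,5,0])

```text
time: 35.78
tool_pos: [0.481, 0.2989, 0.3957]
tool_rot: [-2.235, -2.207, 0.004]
ft_force: [0.1, 0.4, 0.6]
opening: 0.0858
```

```bash
python3 look.py w26
```

```text
35.775 [0.48103126 0.29888905 0.39572977] [-2.23479875 -2.20681271  0.00409684] [0.13208539 0.36608733 0.64057759]
(array([383.,  48.]), array([563.7, 423.9]), array([41.9, 52. ]), np.float32(-3.2))
```

View pics/w26.png

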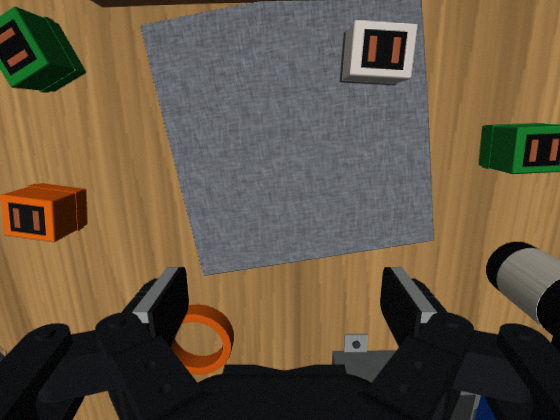

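arm_command(targets=[0,0,0,10.5,0,0,0,21,0,0,0,31.5,0,0,0,42,0,0,0,52.5,0,0,0,63,0,0,0,73.5,0,0,0,84,0,0,0,94.5,0,0,0,105,0,0,0,115.5,0,0,0,126])

```text
time: 37.33
tool_pos: [0.4814, 0.2983, 0.3969]
tool_rot: [0.958, -2.991, 0.0]
ft_force: [0.3, 0.6, 0.1]
opening: 0.0854
```

arm_command(targets=[17,25,0,10.5,34,50,0,21,50,75,0,31.5,67,100,0,42,83,125,0,51.5,83,125,-60,51.5,83,125,-100,51.5,83,125,-100,51.5,83,125,-100,51.5])

```text
time: 38.45
tool_pos: [0.5651, 0.4241, 0.2993]
tool_rot: [-2.155, 2.282, -0.001]
ft_force: [-0.4, -0.2, 0.4]
opening: 0.0854
```

```bash
python3 look.py w27
```

```text
38.45 [0.56510874 0.42407732 0.2993384 ] [-2.15544409e+00  2.28170537e+00 -1.29913715e-03] [-0.39047944 -0.2307862   0.4402553 ]
(array([285., 227.]), array([564.3, 423.1]), array([41.3, 52.4]), np.float32(-3.2))
```

View pics/w27.png

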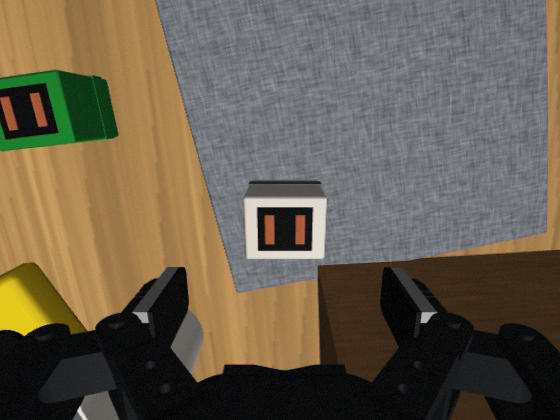

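```bash
python3 - <<'E'
from station import cams
from h import *
c=cams.get_calibration('wrist')
print(plane(c,[(203,340),(190,312)],.09),plane(c,[(319,266)],.15))
print(plane(cams.get_calibration('scene'),[(383,412)],.08),plane(cams.get_calibration('side'),[(278,116)],.08))
E
```

```text
[[0.62104916 0.48738389 0.09      ]
 [0.62643288 0.46637907 0.09      ]] [[0.55058875 0.41006261 0.15      ]]
[[0.66530689 0.52566076 0.08      ]] [[0.68878678 0.54144584 0.08      ]]
```

```bash
python3 - <<'E'
from station import cams
from h import *
c=cams.get_calibration('wrist')
print(plane(c,[(319,266),(550,250)],.0))
P=[[.549,.49,z] for z in (0,.08,.15)];print(proj(c,P))
E
```

```text
[[0.53798526 0.48287868 0.        ]
 [0.32947345 0.47993653 0.        ]]
[[306.92605907 273.84680457]
 [314.27101536 328.998713  ]
 [326.44476438 421.02977895]]
```

arm_command(targets=[-1,-1,-40,0,-1,-1,-75,0,-1,-1,-98.5,0,-1,-1,-98.5,0])

```text
time: 39.0
tool_pos: [0.563, 0.4233, 0.198]
tool_rot: [2.157, -2.282, -0.001]
ft_force: [-0.9, -0.2, 0.4]
opening: 0.0855
```

arm_command(targets=[0,0,0,0,0,0,0,0,0,0,0,0,0,0,0,0,0,0,0,0], claw=1, newtons=50)

```text
time: 39.62
tool_pos: [0.5642, 0.424, 0.2014]
tool_rot: [-2.156, 2.28, -0.002]
ft_force: [1.1, 1.6, 6.5]
opening: 0.0537
```

arm_command(targets=[0,0,30,0,0,0,80,0,-15,-25,135,0,-40,-65,135,-10,-80,-125,135,-20,-80,-125,135,-30,-80,-125,135,-40.5,-80,-125,135,-51,-80,-125,135,-61.5,-80,-125,135,-72,-80,-125,135,-82.5,-80,-125,135,-93])

```text
time: 41.12
tool_pos: [0.4825, 0.2983, 0.3328]
tool_rot: [-0.179, -3.135, 0.001]
ft_force: [0.1, -0.1, -3.0]
opening: 0.0535
```

arm_command(targets=[14,-40,0,-10.5,28,-80,0,-21,42,-120,0,-31.5,56,-160,0,-42,70,-200,0,-52.5,84,-240,0,-63,98,-280,0,-73.5,113,-325,0,-84.5,128,-365,0,-84.5,128,-365,0,-84.5,128,-365,0,-84.5])

```text
time: 42.5
tool_pos: [0.6106, -0.0662, 0.3328]
tool_rot: [-2.234, -2.206, 0.001]
ft_force: [0.1, -0.4, -4.5]
opening: 0.0535
```

```bash
python3 look.py w28 .19; python3 - <<'E'
from station import cams
from h import *
c=cams.get_calibration('wrist');w=cv2.imread('pics/w28.png')
print(c['eye'])
cv2.imwrite('pics/c28.png',cv2.resize(w[130:390,180:400],None,fx=2.3,fy=2.3))
for v in range(190,230,5):
  m=np.where(w[v].astype(int).min(1)>165)[0];m=m[(m>235)&(m<340)]
  sp=np.split(m,np.where(np.diff(m)>3)[0]+1)
  print(v,[(q[0],q[-1]) for q in sp if len(q)])
E
```

```text
42.5 [ 0.61057043 -0.06616594  0.33279556] [-2.23366229e+00 -2.20619968e+00  1.16251608e-03] [ 0.08329409 -0.39424448 -4.45774695]
(array([284., 296.]), array([609.4, -61.2]), array([54.7, 57.2]), np.float32(89.3))
(array([285., 136.]), array([610.3,  -2.2]), array([34.3, 53.4]), np.float32(89.3))
[0.61047809 0.00511444 0.30034354]
190 [(np.int64(242), np.int64(251)), (np.int64(316), np.int64(325))]
195 [(np.int64(242), np.int64(251)), (np.int64(316), np.int64(325))]
200 [(np.int64(242), np.int64(251)), (np.int64(316), np.int64(325))]
205 [(np.int64(243), np.int64(251)), (np.int64(316), np.int64(325))]
210 [(np.int64(243), np.int64(251)), (np.int64(316), np.int64(325))]
215 [(np.int64(236), np.int64(332))]
220 []
225 []
```

View pics/c28.png

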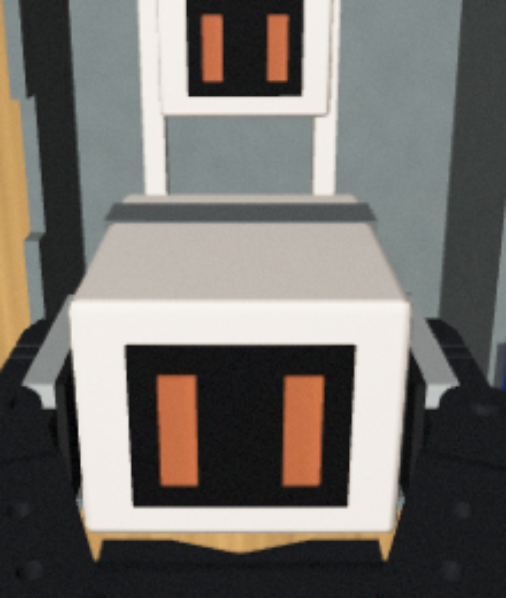

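Same alignment as before, so I'll descend.

arm_command(targets=[0,0,-40,0,0,0,-80,0,0,0,-105,0,0,0,-116,0,0,0,-122,0,0,0,-125,0,0,0,-127,0,0,0,-127,0])

```text
time: 43.55
tool_pos: [0.6113, -0.0665, 0.2072]
tool_rot: [2.235, 2.207, 0.001]
ft_force: [0.1, -0.1, -4.0]
opening: 0.0531
```

```bash
python3 look.py w29 .066
```

```text
43.55 [ 0.61129534 -0.0665445   0.20716721] [2.23450341e+00 2.20712506e+00 8.96239493e-04] [ 0.13673874 -0.12964646 -4.0374636 ]
(array([282., 156.]), array([610.8, -28. ]), array([ 53.9, 131.7]), np.float32(89.6))
```

View pics/w29.png

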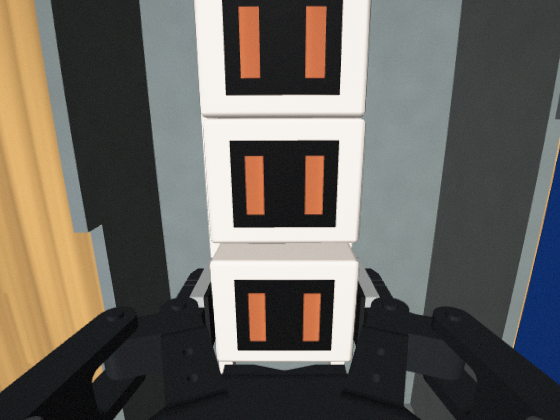

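arm_command(targets=[0,0,-2,0,0,0,-4.5,0,0,0,-4.5,0,0,2,-4.5,0,0,4,-4.5,0,0,6,-4.5,0,0,8,-4.5,0,0,8,-4.5,0])

```text
time: 44.6
tool_pos: [0.6115, -0.0608, 0.2034]
tool_rot: [2.23, 2.206, -0.006]
ft_force: [-3.5, -11.5, 4.1]
opening: 0.0536
```

arm_command(targets=[0,-1.5,0,0,0,-1.5,0,0])

```text
time: 44.85
tool_pos: [0.6115, -0.0613, 0.2034]
tool_rot: [2.232, 2.207, -0.003]
ft_force: [-4.1, -5.6, 4.6]
opening: 0.0533
```

arm_command(targets=[0,0,0,0,0,0,0,0,0,0,0,0,0,0,30,0,0,0,80,0,0,0,140,0,0,30,190,0,0,60,190,0,0,60,190,0,0,60,190,0], claw=-1)

```text
time: 46.1
tool_pos: [0.6109, -0.0002, 0.3913]
tool_rot: [-2.234, -2.207, 0.002]
ft_force: [1.0, 0.4, 0.1]
opening: 0.0855
```

```bash
python3 look.py w30 .066;  python3 - <<'E'
import cv2
w=cv2.imread('pics/w30.png')
cv2.imwrite('pics/c30.png',cv2.resize(w[80:360,170:410],None,fx=2.1,fy=2.1))
from station import cams
cv2.imwrite('pics/sc30.png',cams.get_image('scene'))
E
```

```text
46.1 [ 6.10949030e-01 -2.13203306e-04  3.91295342e-01] [-2.23412573e+00 -2.20740438e+00  1.64691491e-03] [0.99035659 0.3829216  0.11456937]
(array([284., 240.]), array([609.3, -44.6]), array([ 64.1, 191.9]), np.float32(89.5))
```

View pics/c30.png

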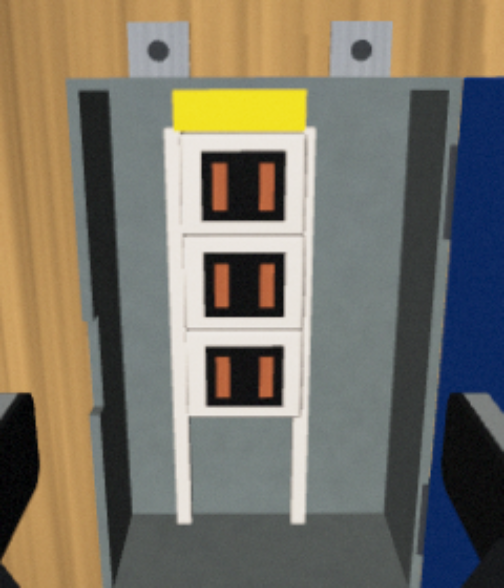

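View pics/sc30.png

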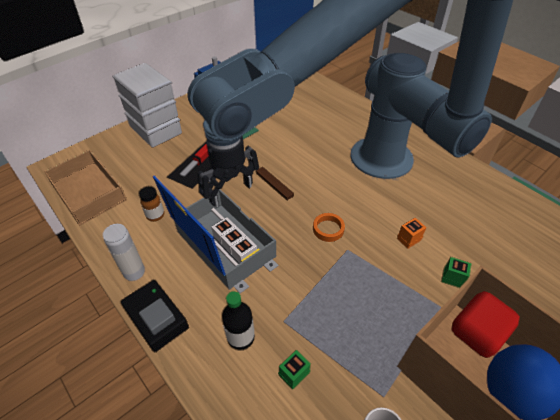

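```bash
python3 - <<'E'
from station import cams
from h import *
np.set_printoptions(precision=3,suppress=True)
c=cams.get_calibration('wrist')
print('row',plane(c,[(284,143.3),(284,278.1)],.066))
a=cams.get_calibration('side');b=cams.get_calibration('scene')
print('can base',plane(a,[(398,232)],0),plane(b,[(132,275)],0))
for z in (.1,.14,.18,.2): print(z,plane(a,[(405,194)],z),plane(b,[(117,230)],z))
print('charger',plane(a,[(362,185),(385,213),(400,200)],0.0),plane(b,[(125,295),(160,346),(150,285)],.05))
print('resin',plane(a,[(381,277)],0))
for z in (.18,.19): print('polish',plane(b,[(234,298)],z))
# lid edge from side/scene
for z in (.2,.215,.23,.24): print(z,plane(b,[(155,179)],z))
cv2.imwrite('pics/c31.png',cv2.resize(cams.get_image('side')[130:290,260:440],None,fx=4,fy=3.7))
E
```

```text
row [[ 0.61   0.048  0.066]
 [ 0.609 -0.082  0.066]]
can base [[ 0.863 -0.143  0.   ]] [[ 0.869 -0.136  0.   ]]
0.1 [[ 0.91  -0.076  0.1  ]] [[ 0.843 -0.21   0.1  ]]
0.14 [[ 0.88  -0.113  0.14 ]] [[ 0.848 -0.172  0.14 ]]
0.18 [[ 0.85 -0.15  0.18]] [[ 0.853 -0.133  0.18 ]]
0.2 [[ 0.835 -0.168  0.2  ]] [[ 0.856 -0.114  0.2  ]]
charger [[ 0.86   0.116  0.   ]
 [ 0.867 -0.046  0.   ]
 [ 0.951 -0.006  0.   ]] [[ 0.915 -0.057  0.05 ]
 [ 0.916  0.112  0.05 ]
 [ 0.854 -0.041  0.05 ]]
resin [[ 0.715 -0.292  0.   ]]
polish [[0.755 0.19  0.18 ]]
polish [[0.757 0.195 0.19 ]]
0.2 [[ 0.706 -0.203  0.2  ]]
0.215 [[ 0.711 -0.187  0.215]]
0.23 [[ 0.716 -0.17   0.23 ]]
0.24 [[ 0.72  -0.159  0.24 ]]
```

View pics/c31.png

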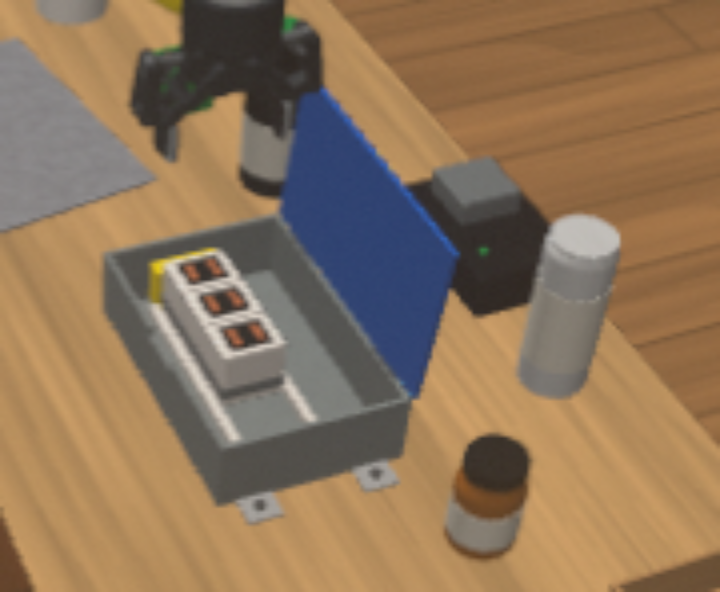

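arm_command(targets=[0,0,40,-10,0,0,60,-20,0,-10,60,-30,20,-20,60,-40,50,-30,60,-50,80,-40,60,-60,110,-45,60,-70,140,-45,60,-80,150,-45,60,-89.3,150,-45,60,-89.3,150,-45,60,-89.3], claw=1)

```text
time: 47.62
tool_pos: [0.7608, -0.0454, 0.4518]
tool_rot: [-3.141, -0.003, 0.001]
ft_force: [0.3, 0.2, 0.3]
opening: 0.0001
```

```bash
python3 look.py w32 .066;  python3 - <<'E'
import cv2,numpy as np
from station import cams
a=cams.get_image('scene')[100:300,80:330];b=cams.get_image('side')[100:290,240:440]
cv2.imwrite('pics/c32.png',np.hstack([cv2.resize(a,(400,380)),cv2.resize(b,(400,380))]))
E
```

```text
47.625 [ 0.76081729 -0.04541109  0.45180378] [-3.14145030e+00 -2.74685501e-03  1.28231737e-03] [0.2910453  0.16936305 0.32883961]
(array([ 59., 299.]), array([612.3, 234.3]), array([45.6, 77.2]), np.float32(-41.5))
(array([400.,  81.]), array([ 870. , -160.9]), array([ 79.1, 116.2]), np.float32(-88.9))
```

View pics/c32.png

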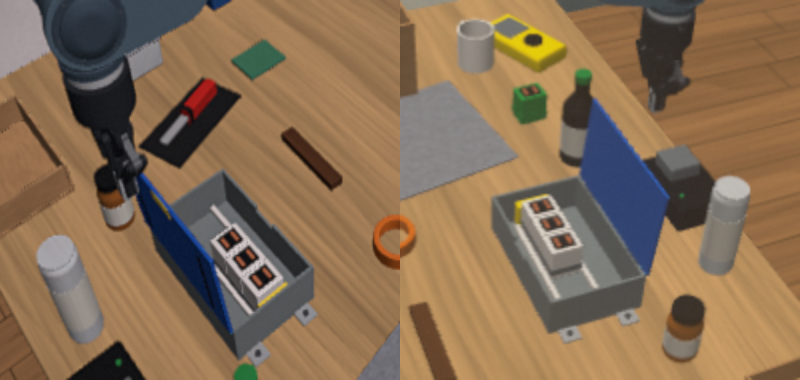

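View pics/w32.png

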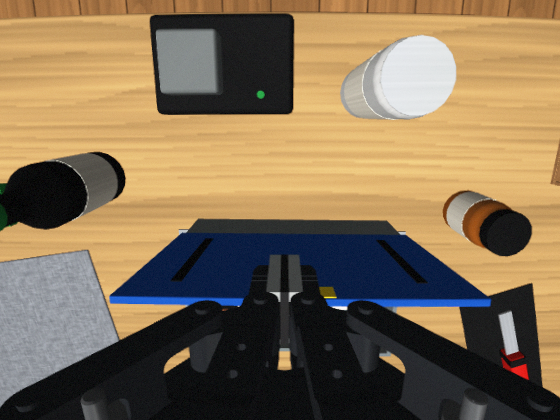

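arm_command(targets=[0,0,-40,0,0,0,-78,0,0,0,-78,0,-20,0,-78,0,-34,0,-78,0,-50,0,-78,0,-66,0,-78,0,-79,0,-81,0,-91,0,-84,0,-91,0,-84,0])

```text
time: 49.02
tool_pos: [0.6699, -0.0451, 0.3698]
tool_rot: [3.141, 0.0, 0.003]
ft_force: [-0.1, 0.5, 0.7]
opening: 0.0001
```

```bash
python3 look.py w33 .066;  python3 - <<'E'
import cv2,numpy as np
from station import cams
a=cams.get_image('scene')[100:300,80:330];b=cams.get_image('side')[100:290,240:440]
cv2.imwrite('pics/c33.png',np.hstack([cv2.resize(a,(400,380)),cv2.resize(b,(400,380))]))
E
```

```text
49.025 [ 0.66985384 -0.04505237  0.36978012] [3.14095289e+00 1.47965673e-04 2.89983396e-03] [-0.06791153  0.46323248  0.70461799]
(array([539., 244.]), array([ 628.5, -273.7]), array([27.6, 51.1]), np.float32(87.7))
(array([ 66., 245.]), array([626. , 148.1]), array([33.5, 38.7]), np.float32(-87.7))
(array([ 26., 310.]), array([548.9, 190. ]), array([ 90.6, 241.9]), np.float32(-15.2))
(array([526., 210.]), array([ 663.3, -255.2]), array([16.3, 68.9]), np.float32(89.9))
(array([ 72., 206.]), array([667.1, 136.2]), array([17.6, 73.1]), np.float32(-87.4))
(array([ 56., 180.]), array([690.1, 139.1]), array([ 20.2, 125.6]), np.float32(-88.0))
(array([515., 170.]), array([ 708.7, -241.4]), array([58.4, 84. ]), np.float32(-88.7))
(array([308.,  59.]), array([775.7, -48.5]), array([ 97.5, 443.2]), np.float32(-89.4))
```

View pics/c33.png

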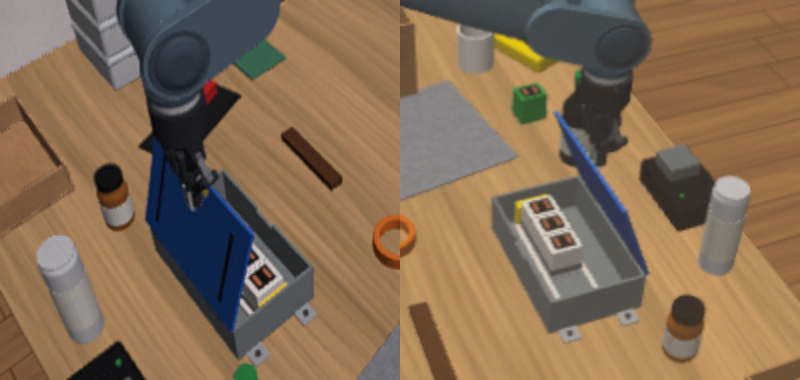

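arm_command(targets=[-12,0,-5,0,-24,0,-10,0,-35,0,-18,0,-45,0,-25,0,-55,0,-35,0,-63,0,-44,0,-70,0,-55,0,-76,0,-67,0,-81,0,-79,0,-85,0,-91,0,-88,0,-104,0,-88,0,-104,0])

```text
time: 50.68
tool_pos: [0.5814, -0.0449, 0.2625]
tool_rot: [-3.141, 0.0, 0.005]
ft_force: [-0.1, -0.8, 0.8]
opening: -0.0002
```

arm_command(targets=[-1,0,-6,0,-1,0,-11,0,-1,0,-13,0,-1,0,-13,0,-1,0,-13,0])

```text
time: 51.3
tool_pos: [0.5812, -0.045, 0.2515]
tool_rot: [3.141, 0.0, 0.0]
ft_force: [-2.0, 0.1, 2.8]
opening: 0.0001
```

```bash
python3 - <<'E'
import cv2,numpy as np
from station import cams,bot
a=cams.get_image('scene')[100:300,80:330];b=cams.get_image('side')[100:290,240:440]
cv2.imwrite('pics/c34.png',np.hstack([cv2.resize(a,(400,380)),cv2.resize(b,(400,380))]))
E
```

```text
(no output)
```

View pics/c34.png

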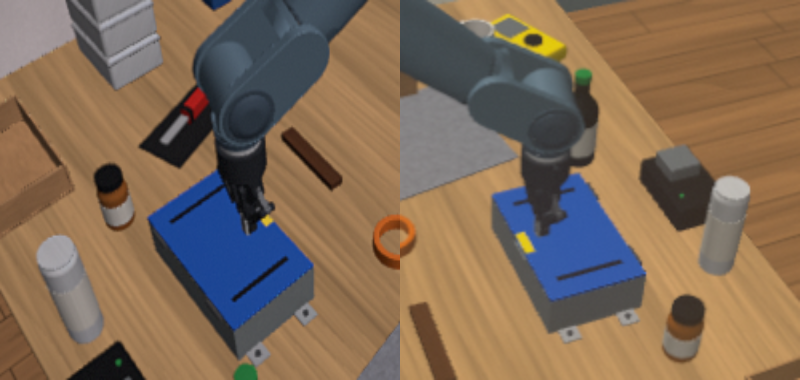

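arm_command(targets=[0,0,-1.5,0,0,0,-3,0,0,0,-4.5,0,0,0,-4.5,0])

```text
time: 51.9
tool_pos: [0.5817, -0.0451, 0.2512]
tool_rot: [3.141, 0.001, -0.003]
ft_force: [-17.7, 1.9, 32.4]
opening: 0.0003
```

arm_command(targets=[0,0,10,0,0,0,50,0,0,0,110,0,20,30,150,10,40,60,160,20,60,60,160,30,60,60,160,40,60,60,160,50,60,60,160,60,60,60,160,70,60,60,160,80,60,60,160,90])

```text
time: 53.4
tool_pos: [0.6411, 0.015, 0.4059]
tool_rot: [-2.215, -2.227, -0.0]
ft_force: [0.6, -0.2, -0.8]
opening: -0.0002
```

```bash
python3 - <<'E'
import cv2,numpy as np
from station import cams,bot
from h import *
np.set_printoptions(precision=4,suppress=True)
s=bot.get_state();print(s['time'],s['tool_pos'],s['ft_force'])
c=cams.get_calibration('wrist');w=cams.get_image('wrist');cv2.imwrite('pics/w35.png',w)
b=blobs(w,(108,150,80),(125,255,255))[0]
q=cv2.approxPolyDP(b,12,True).reshape(-1,2);print(np.c_[q,plane(c,q,.078)])
S=cams.get_image('side');a=cams.get_image('scene');cv2.imwrite('pics/s35.png',S)
cv2.imwrite('pics/c35.png',np.hstack([cv2.resize(a,(400,300)),cv2.resize(S,(400,300))]))
c=cams.get_calibration('side')
b=[b for b in blobs(S,(0,170,100),(8,255,255),60) if b[:,0,1].mean()>250][0]
print(cv2.minAreaRect(b)[:2])
b0=[b for b in blobs(cv2.imread('pics/side0.png'),(0,170,100),(8,255,255),60) if b[:,0,1].mean()>250][0]
print(cv2.minAreaRect(b0)[:2], plane(c,[b.reshape(-1,2).mean(0),b0.reshape(-1,2).mean(0)],.02))
E
```

```text
53.4 [0.6411 0.015  0.4059] [ 0.5953 -0.2104 -0.7555]
[[174.     135.       0.5432   0.0706   0.078 ]
 [181.     239.       0.5416  -0.0268   0.078 ]
 [200.     255.       0.5588  -0.0433   0.078 ]
 [187.     307.       0.5414  -0.1013   0.078 ]
 [237.     308.       0.5928  -0.1019   0.078 ]
 [271.     255.       0.628   -0.0428   0.078 ]
 [299.     255.       0.6551  -0.0427   0.078 ]
 [340.     309.       0.6983  -0.1026   0.078 ]
 [352.     138.       0.6998   0.0687   0.078 ]]
((315.5610046386719, 331.95123291015625), (10.932164192199707, 32.17179489135742))
((315.8999938964844, 332.20001220703125), (11.0, 32.400001525878906)) [[ 0.4418 -0.4112  0.02  ]
 [ 0.4429 -0.4122  0.02  ]]
```

View pics/c35.png

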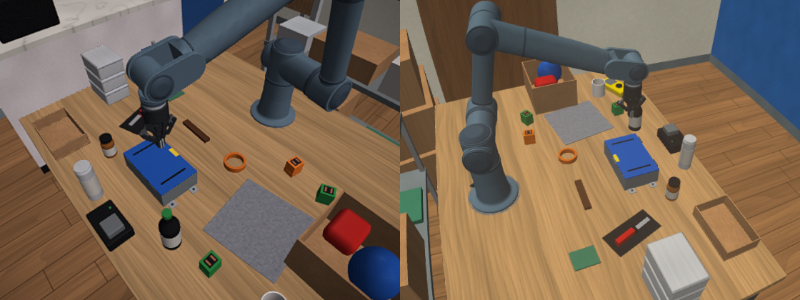

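View pics/w35.png

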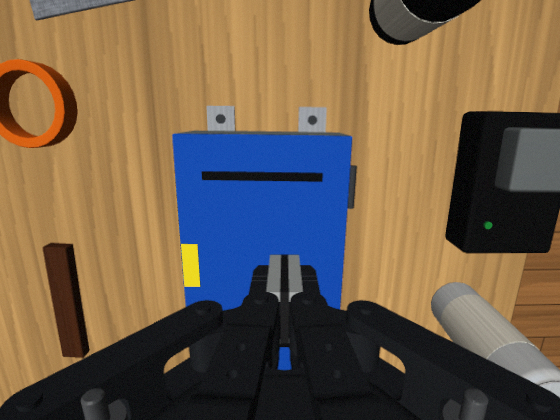

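```bash
python3 -c "
from station import order
print(order.finish_job())"
```

```text
the job is handed in; nothing more can be done
None
```

I handed the job in at about 53 s of the 210 s. `finish_job` gives no verdict, so whether it passed is not confirmed.

**What I did:** I levered the lid up with the pry tool's blade in the notch, swung it to its stop, and laid the tool back on its mat. Only three packs were present. I stood each one in the channel and pushed it along (the last two with 12–17 N) against the contact block. I then pushed the lid shut with closed fingers.

**Last checks:**
- **Packs:** with the lid still open, the last wrist view showed all three packs square and flush. The row measured about 130 mm against 132 mm expected, so there was no visible gap. I could not see them again once the lid was shut.
- **Lid:** pressing on it with about 32 N no longer moved it. Its front and rear edges are back within about 1 mm of where they were at the start.
- **Pry tool:** it lies on its mat, about 1–2 mm from where it started.
- **Bystanders:** the bottle, jar, tape roll and bar look unmoved and upright in the final pictures. I did not measure their positions.

None of these checks failed. The only small mismatch was the second pack, which met the first about 2 mm earlier than I had calculated. I put that down to where it sat in the grip, and the row looked tight afterwards.

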